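# Right, load and hang the carver's tool tote

## Task

The plywood tool tote has been knocked onto its side: stand it upright on the bench and let go of it, then stand the amber oil bottle upright in its tray. With the tote still standing on the bench and the bottle released, take the tote by its red handle and hang it level and settled on the double hook, with the handle resting across both prongs. Leave the wax tin, brush mug, gouge and bird carving where they are.

Things in the scene. Friction and masses are not known exactly. Their poses are not given: they have to be found in the camera images.
- tote: Plywood tool tote 120 (x) x 180 (y) x 162 (z) mm, 0.5 kg. Origin: centre of underside; z runs from underside to handle, y along the handle. Floor and walls 8 mm thick; walls rise to z = 70; inside 104 (x) x 164 (y). Gable ends at y = +-86, 46 wide at the top. Starts lying on its -x side wall, x axis up, handle roughly towards the robot, 60 mm above the bench.
- tote_handle (a point): Middle of the tote's red round handle bar, 14 mm thick and 164 mm long between the gable ends, at z = 146 mm in the tote's frame, over the middle of the tray; axes as tote. Tipped over its lower base edge, the tote comes to stand farther from the robot.
- bottle: Round amber bottle, 40 mm diameter, 105 mm tall in all, 0.16 kg, standing on the bench. Origin: centre of its underside, z up. Black cap on top: 30 mm diameter, from 71 to 105 mm height.
- hook: Fixed stand: dark wooden foot 140 x 160 x 15 mm, 28 mm square post 260 mm tall, steel double hook. Origin under the post's centre on the bench, z up. Two level prongs 10 mm thick at y = +-35 mm run from the post to -x (towards the robot), centre lines 225 mm high; at x = -122 they turn up to red tips at x = -135, tops 250 mm high.
- hook_seat (a point): Point midway between the two prongs, level with their upper side (230 mm high), 105 mm on the -x side of the post's centre and 17 to 30 mm inside the upturned tips; axes as hook. A hung handle bar lies along this y axis, its centre line 7 mm above this point.
- tin: Bystander: green wax tin with a brass lid, 71 mm diameter, 40 mm high, origin centre of underside. It may have the bottle's place and the bottle the tin's.
- mug: Bystander: white mug with brushes, 82 mm diameter, 90 mm high, brushes to 165 mm, origin centre of underside.
- gouge: Bystander: carving gouge, 200 mm long, 24 mm thick wooden handle, steel blade to +x, lying along its x axis; origin under its middle.
- carving: Bystander: half-finished wooden bird on a 90 x 130 mm block, 145 mm high, origin centre of underside.
There are look-alikes about, which are no part of the job. There is more than one size of the bottle; the job needs the smallest.

How it is judged:
By the outcome, as a careful person would: the job done as asked, in the order asked, and still so for the second after the job is handed in, with the robot touching nothing.
It also fails if it takes over 72 s, if anything falls off the work surface, if the arm or the gripper's body presses on something with over 40 N, if the wrist force passes 120 N, or if a joint passes its speed limit or range.

## Robot

A 6-joint arm with a two-finger parallel gripper is mounted at the origin on the work surface. World frame = base frame: x ahead of the robot, y to its left, z up, the work surface at z = 0. Lengths are in m, angles in rad, forces in N, time in s.
With the tool pointing down it reaches from about 0.3 to 0.775 m from the base axis. Payload 14.6 kg.
Tool frame: the origin (TCP) lies midway between the tips of the shut fingers; the grasp point (between the pads) lies 19 mm behind it (ctrl.hold_point_z is the distance from the TCP to the grasp point, in m); z points along the fingers, x is the direction in which the jaws open and shut, and the axes are right-handed (so a half turn about z gives the same grasp; the last joint's range is limited). The gripper opens to 94 mm and grips with 3 to 60 N. Pads are 16 mm wide; open, the fingers measure 119 mm over their backs; the gripper's body (75 mm by 177 mm) begins 78 mm behind the grasp point.
Start: joints at [-1.179, 0.3, 1.521, -0, 1.321, -0.067], TCP at [0.244, -0.493, 0.205] pointing down, gripper open.
Joint ranges: [-3.03, 3.03], [-0.79, 2.21], [0.23, 2.52], [-1.04, 4.18], [0, 3.07], [-2.55, 2.55]. Speed limits (rad/s): [2.22, 2.22, 2.57, 3.14, 3.14, 3.14].

## Interface

Orientations are given as [roll, pitch, yaw] about the fixed x, y, z axes, in that order (R = Rz(yaw) Ry(pitch) Rx(roll)).
In Python, from station import ctrl, viewer, ticket, nets gives the robot as it stands.
- The arm moves only by the tool carry_out, never from a script. Its argument "commands" is one flat list of numbers, 7 for each row, row after row: the closure, from -1 (fully open) to 1 (shut), so that 0 is half open, then the shift along the world's x, y, z in cm, then the turn, a rotation vector about the world's x, y, z in rad. In form: [gripper, tx, ty, tz, ax, ay, az, gripper, tx, ty, tz, ax, ay, az, ...]. A call has 1 to 12 rows; each row is the pose to reach, as a shift and turn from the pose measured when the call began; what a row does not reach only later rows make up. A row lasts 1/12 s, in which the tool goes at most 41.7 mm and 7.16 degrees, less where a joint would pass 70% of its speed; a pose out of reach is approached as far as the arm can. A call with a gripper value outside its range is refused whole. The fingers move at their own pace and stop on an object; "force" is the grip in N (left out, the last holds). Time passes only in rows, so rows that repeat a pose let the fingers close. It gives the time, the measured TCP pose, the force and the opening at its end, in the units of the state.
- ctrl.get_obs(): the state, without advancing time (a new reading comes with each control period).
- viewer.camera(name): name is "scene" or "side" or "wrist"; returns (picture, depth): 420x560x3 uint8, blue, green, red; 420x560 float32, m along the optical axis (not along the pixel's ray), 0 where there is no reading.
- viewer.camera_info(name): a dict with "fx", "fy", "cx", "cy" (pixels), "R" (3x3) and "t" (3): a world point X has camera coordinates R X + t. Camera axes: x right, y down, z forward; pixel columns grow to the right and rows downward; lengths in m; the calibration is good to about 2 mm. A picture is of the moment at which its call begins: read the wrist's pose just before it. camera_info takes no time and is no camera call; for the wrist camera it gives the pose at the moment of the call.
- ticket.hand_in(): hands the job in, once; it reports no verdict.
Trained networks look in the newest picture that a camera, given by its name, has taken for a name from the list of things; names that differ only in an ending like _2 or _b are one class to them, and where a whole thing is asked for, a point or a joint stands for the part that bears it (a point fixed in the world has none). Each returns a list of dicts, best first, with "confidence" (0 to 1); they miss things now and then, are a little off and sometimes report something else, mostly with a low value. They report only what shows in the picture. A call takes as long as a camera call. They do not tell look-alikes from the thing itself.
- nets.silhouettes(camera, thing): "region" (420x560 bool, what is visible of it) and "extent" ([left, top, right, bottom] in pixels, round what is visible of it).
The state is a dict: "time_s": time; "qpos": joint angles; "joint_vel": joint speeds; "tau": joint torques, N m; "ee_pos": TCP position; "eef_rot": TCP orientation; "force": force on the tool from outside, world axes, zero at the start; "moment": the same for the moment, N m; "grip_width": finger opening in m.
Only numpy, scipy, OpenCV 4.12 (cv2) and the standard library are available. Lean on these libraries where they do the work, as an engineer would, in place of code of your own. Each camera call takes 0.05 s, during which the arm holds its last target. There are 200 camera calls.

## Working session

There is one attempt and no reset: what is moved stays moved. The work goes in short steps, Python scripts to look and compute and a tool call to move; the robot and the scene stay as the last step left them, time stands still between calls to the robot, and variables do not carry over. Pictures are saved under pics/ and viewed, about 8 in all and at most 12, crops included, and the job is handed in when it is done.

Besides the shell and the picture viewer there is one more tool, called after "Request:" as name(argument=value, ...), one argument or row to a line, values as JSON. carry_out: Moves the arm, as the interface text tells. Its arguments: {"type":"object","properties":{"commands":{"type":"array","items":{"type":"number"}},"force":{"type":"number"}},"required":["commands"]}

```bash
ls; mkdir -p pics; cat > h.py <<'E'
import numpy as np, cv2
from station import ctrl, viewer, ticket, nets
from scipy.spatial.transform import Rotation as Ro
def cloud(cam):
    im,d=viewer.camera(cam); i=viewer.camera_info(cam)
    v,u=np.mgrid[:420,:560]
    P=np.stack([(u-i['cx'])/i['fx']*d,(v-i['cy'])/i['fy']*d,d],-1)
    R=np.array(i['R']);t=np.array(i['t'])
    W=(P-t)@R
    W[d<=0]=np.nan
    return im,W
E
python3 - <<'E'
from h import *
o=ctrl.get_obs();print({k:np.round(v,3) for k,v in o.items()}, ctrl.hold_point_z)
for c in ['scene','side']:
    im,W=cloud(c); cv2.imwrite(f'pics/{c}0.png',im); np.save(f'{c}0.npy',W)
    for n in ['tote','bottle','hook','tin','mug','gouge','carving','tote_handle']:
        for r in nets.silhouettes(c,n)[:5]:
            m=r['region']; p=W[m]; p=p[~np.isnan(p[:,0])]
            if len(p)==0: continue
            print(c,n,round(r['confidence'],2),np.round(r['extent']),'lo',np.round(np.percentile(p,3,axis=0),3),'hi',np.round(np.percentile(p,97,axis=0),3))
print(ctrl.get_obs()['time_s'])
E
```

```text
pics
{'time_s': np.float64(0.0), 'qpos': array([-1.179,  0.3  ,  1.522,  0.   ,  1.321, -0.067]), 'joint_vel': array([-0.001,  0.001,  0.002,  0.002,  0.   , -0.002]), 'tau': array([-2.0000e-03, -5.3181e+01, -3.5274e+01,  7.1000e-02,  2.4000e-02,
       -0.0000e+00]), 'ee_pos': array([ 0.243, -0.493,  0.205]), 'eef_rot': array([-3.141e+00,  1.000e-03, -1.112e+00]), 'force': array([ 0.236, -0.065, -0.148]), 'moment': array([0.082, 0.001, 0.019]), 'grip_width': np.float64(0.094)} 0.0188
scene tote 0.63 [ 88. 199. 187. 292.] lo [ 0.403 -0.396  0.006] hi [ 0.548 -0.217  0.121]
scene bottle 0.81 [190. 156. 218. 222.] lo [ 0.308 -0.159  0.001] hi [ 0.352 -0.106  0.152]
scene bottle 0.61 [331. 204. 357. 269.] lo [0.587 0.108 0.007] hi [0.626 0.154 0.152]
scene bottle 0.6 [313. 193. 328. 235.] lo [0.473 0.101 0.005] hi [0.501 0.135 0.105]
scene hook 0.68 [364. 141. 448. 277.] lo [0.504 0.216 0.005] hi [0.679 0.368 0.254]
scene tin 0.78 [237. 226. 268. 255.] lo [ 0.456 -0.079  0.001] hi [ 0.523 -0.016  0.042]
scene tin 0.34 [ 87. 202. 188. 293.] lo [ 0.396 -0.395  0.004] hi [ 0.548 -0.216  0.
[... 702 characters left out ...]
ook 0.41 [159. 201. 223. 263.] lo [ 0.724 -0.095  0.011] hi [0.809 0.044 0.142]
side tin 0.97 [297. 232. 328. 265.] lo [ 0.456 -0.069  0.005] hi [ 0.516 -0.009  0.043]
side mug 0.87 [126. 228. 182. 308.] lo [0.742 0.108 0.006] hi [0.83  0.188 0.16 ]
side gouge 0.94 [344. 312. 423. 387.] lo [0.259 0.143 0.001] hi [0.395 0.27  0.026]
side carving 0.92 [159. 200. 223. 265.] lo [ 0.724 -0.116  0.007] hi [0.813 0.045 0.142]
side carving 0.69 [309. 138. 379. 215.] lo [ 0.371 -0.404  0.01 ] hi [ 0.534 -0.208  0.122]
side carving 0.57 [343. 312. 422. 386.] lo [0.26  0.142 0.01 ] hi [0.396 0.27  0.026]
side tote_handle 0.82 [308. 139. 380. 213.] lo [ 0.371 -0.404  0.005] hi [ 0.534 -0.208  0.122]
0.9
```

View images.

```bash
python3 - <<'E'
import cv2,numpy as np
a=cv2.imread('pics/scene0.png');b=cv2.imread('pics/side0.png')
cv2.imwrite('pics/both.png',np.vstack([cv2.resize(a[130:360,60:480],(800,438))[:438],])) 
cv2.imwrite('pics/sidec.png',cv2.resize(b[110:420,110:450],(658,600)))
E
```

```text
(no output)
```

View pics/both.png

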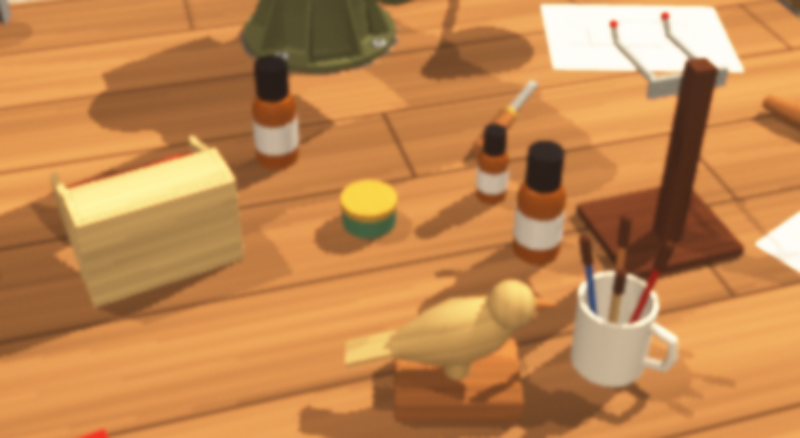

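View pics/sidec.png

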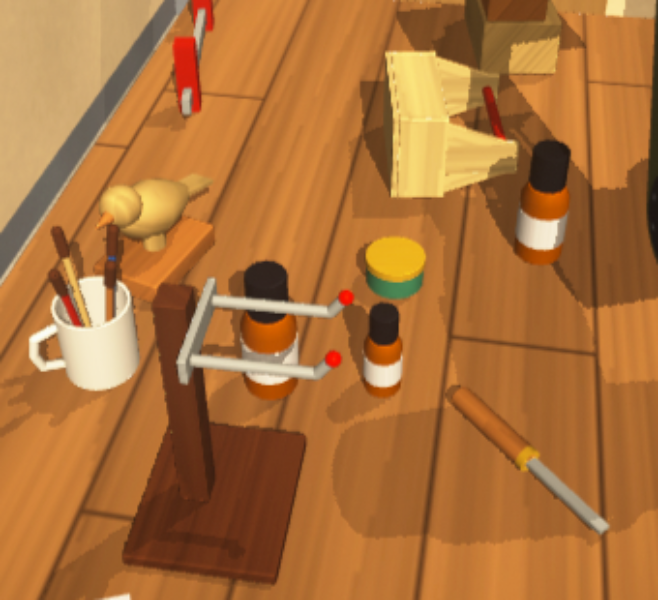

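```bash
python3 - <<'E'
from h import *
S={}
for c in ['scene','side']:
    im=cv2.imread(f'pics/{c}0.png');W=np.load(f'{c}0.npy')
    hsv=cv2.cvtColor(im,cv2.COLOR_BGR2HSV)
    def box(x0,x1,y0,y1,z0,z1):
        return (W[...,0]>x0)&(W[...,0]<x1)&(W[...,1]>y0)&(W[...,1]<y1)&(W[...,2]>z0)&(W[...,2]<z1)
    red=((hsv[...,0]<6)|(hsv[...,0]>172))&(hsv[...,1]>170)
    m=box(.36,.58,-.43,-.19,.112,.13)
    p=W[m][:,:2].astype(np.float32);print(c,'topwall',len(p),cv2.minAreaRect(p),W[m][:,2].mean())
    m=box(.30,.58,-.43,-.19,.03,.11)&red; q=W[m];print('handle red',len(q),q.mean(0) if len(q) else 0)
    if len(q)>10: print(cv2.fitLine(q[:,:2].astype(np.float32),cv2.DIST_HUBER,0,.01,.01).ravel(), q.min(0),q.max(0))
    m=box(.4,.75,.15,.45,.2,.27)&red;q=W[m];print('tips',len(q));
    if len(q)>3:
        _,lab,cen=cv2.kmeans(q.astype(np.float32),2,None,(3,20,1e-4),5,cv2.KMEANS_PP_CENTERS);print(cen)
    m=box(.4,.75,.15,.45,.215,.235);q=W[m];print('prongs/bar',len(q),q.min(0),q.max(0),cv2.minAreaRect(q[:,:2].astype(np.float32)))
    m=box(.4,.8,.15,.45,.01,.02);q=W[m];print('foot',len(q),cv2.minAreaRect(q[:,:2].astype(np.float32)))
    m=box(.4,.8,.15,.45,.253,.27);q=W[m];print('posttop',len(q),q.mean(0))
    m=box(.44,.53,.08,.17,.095,.115);q=W[m];print('bottle top',len(q),q.mean(0),q.min(0),q.max(0))
E
```

```text
scene topwall 1922 ((0.49883514642715454, -0.30361977219581604), (0.07734504342079163, 0.18027928471565247), 11.199854850769043) 0.11907630429484076
handle red 0 0
tips 6
[[0.50227976 0.25307816 0.24755347]
 [0.498312   0.32328218 0.24732928]]
prongs/bar 561 [0.500049   0.24323663 0.21500338] [0.64735669 0.34519675 0.23496014] ((0.5749935507774353, 0.29619306325912476), (0.10168028622865677, 0.14500540494918823), 86.98308563232422)
foot 1915 ((0.6410020589828491, 0.2668888568878174), (0.20767347514629364, 0.2268390953540802), 6.939136981964111)
posttop 135 [0.63360174 0.29220031 0.25836911]
bottle top 104 [0.4839391  0.11903274 0.10277805] [0.46336878 0.10507805 0.09507063] [0.49594455 0.13455603 0.10843529]
side topwall 1081 ((0.49239295721054077, -0.29899662733078003), (0.07725455611944199, 0.1905868649482727), 11.638961791992188) 0.12030178174273658
handle red 105 [ 0.39052934 -0.33602201  0.06710997]
[ 0.1930634  -0.9811863   0.39228866 -0.34481588] [ 0.37377664 -0.401373    0.06305153] [ 0.40636752 -0.27387816  0.07112967]
tips 103
[[0.493923   0.26071584 0.24682415]
 [0.49207097 0.33044028 0.24695987]]
prongs/bar 1188 [0.49622595 0.24804798 0.21501643] [0.64185233 0.34730377 0.2349859 ] ((0.5690978765487671, 0.29757338762283325), (0.14557257294654846, 0.09925849735736847), 0.15201568603515625)
foot 5157 ((0.667335033416748, 0.26400047540664673), (0.2566032111644745, 0.23124732077121735), 1.786717176437378)
posttop 280 [0.62711971 0.30003937 0.25940965]
bottle top 175 [0.47764185 0.12667692 0.10385729] [0.46390443 0.11062632 0.09521858] [0.49195759 0.13936412 0.10885772]
```

Request:
carry_out(
  commands=[-0.2,14.4,17,0.5,0,0,1.308,-0.2,14.4,17,0.5,0,0,1.308,-0.2,14.4,17,0.5,0,0,1.308,-0.2,14.4,17,0.5,0,0,1.308,-0.2,14.4,17,0.5,0,0,1.308,-0.2,14.4,17,0.5,0,0,1.308,-0.2,14.4,17,0.5,0,0,1.308,-0.2,14.4,17,0.5,0,0,1.308,-0.2,14.4,17,0.5,0,0,1.308,-0.2,14.4,17,0.5,0,0,1.308,-0.2,14.4,17,0.5,0,0,1.308,-0.2,14.4,17,0.5,0,0,1.308],
  force=10,
)

```text
time_s: 1.9
ee_pos: [0.3876, -0.3231, 0.2105]
eef_rot: [3.142, -0.0, 0.199]
force: [0.7, 0.3, -0.3]
grip_width: 0.0562
```

```bash
python3 - <<'E'
from h import *
o=ctrl.get_obs();print(o['ee_pos'],o['eef_rot'],o['grip_width'])
im,W=cloud('wrist');cv2.imwrite('pics/w1.png',im)
hsv=cv2.cvtColor(im,cv2.COLOR_BGR2HSV)
red=((hsv[...,0]<6)|(hsv[...,0]>172))&(hsv[...,1]>150)
m=red&(W[...,2]>.03)&(W[...,2]<.1);q=W[m];print(len(q),q.mean(0),q.min(0),q.max(0),np.median(q[:,2]))
print(cv2.fitLine(q[:,:2].astype(np.float32),cv2.DIST_HUBER,0,.01,.01).ravel())
m=(W[...,2]>.112)&(W[...,2]<.13);q=W[m];print('wall',len(q))
if len(q)>9:print(cv2.minAreaRect(q[:,:2].astype(np.float32)),np.median(q[:,2]))
E
```

```text
[ 0.3875832  -0.3230883   0.21047154] [ 3.14156928e+00 -1.75560091e-05  1.98877344e-01] 0.056238853013531306
1821 [ 0.38633627 -0.31986867  0.06666339] [ 0.36603159 -0.40725172  0.04244434] [ 0.40883579 -0.24456344  0.06989776] 0.06704577288116509
[ 0.19114466 -0.9815619   0.38633627 -0.31986868]
wall 14547
((0.49488529562950134, -0.304340124130249), (0.07555272430181503, 0.1800069957971573), 11.650460243225098) 0.12093386798119626
```

View pics/w1.png

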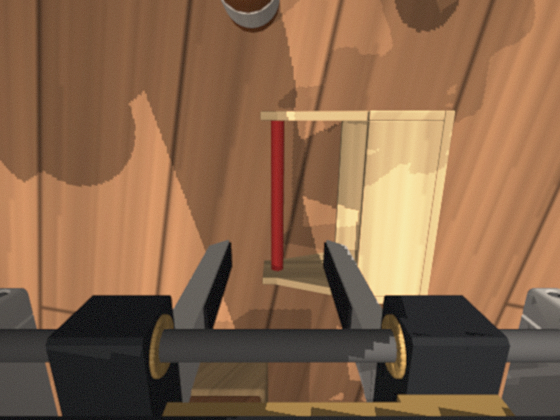

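Request:
carry_out(
  commands=[-0.2,0,0,-8,0,0,0,-0.2,0,0,-12,0,0,0,-0.2,0,0,-15,0,0,0,-0.2,0,0,-16.9,0,0,0,-0.2,0,0,-16.9,0,0,0,-0.2,0,0,-16.9,0,0,0,1,0,0,-16.9,0,0,0,1,0,0,-16.9,0,0,0,1,0,0,-16.9,0,0,0,1,0,0,-16.9,0,0,0,1,0,0,-16.9,0,0,0,1,0,0,-16.9,0,0,0],
  force=10,
)

```text
time_s: 2.95
ee_pos: [0.3878, -0.3233, 0.0421]
eef_rot: [3.141, -0.001, 0.195]
force: [-0.0, -0.4, -0.6]
grip_width: 0.0199
```

Request:
carry_out(
  commands=[1,0,0,0,0,0,0,1,0.43,0.09,0.93,0,0,0,1,0.89,0.18,1.84,0,0,0,1,1.43,0.28,2.72,0,0,0,1,2.01,0.4,3.56,0,0,0,1,2.66,0.53,4.36,0,0,0,1,3.34,0.66,5.12,0,0,0,1,4.08,0.81,5.83,0,0,0,1,4.86,0.97,6.49,0,0,0,1,5.68,1.13,7.09,0,0,0,1,6.53,1.3,7.64,0,0,0,1,7.43,1.48,8.13,0,0,0],
  force=12,
)

```text
time_s: 3.95
ee_pos: [0.4631, -0.3084, 0.1243]
eef_rot: [3.14, -0.001, 0.195]
force: [-1.1, -1.0, 1.8]
grip_width: 0.0135
```

```bash
python3 - <<'E'
from h import *
o=ctrl.get_obs();print({k:np.round(o[k],3) for k in ['qpos','ee_pos','force','moment']})
im,W=cloud('side');cv2.imwrite('pics/s2.png',cv2.resize(im[100:260,260:440],(540,480)))
E
```

```text
{'qpos': array([-0.653,  0.392,  1.595, -0.   ,  1.153, -0.848]), 'ee_pos': array([ 0.463, -0.308,  0.124]), 'force': array([-1.073, -1.024,  1.792]), 'moment': array([-0.16 ,  0.416,  0.048])}
```

View pics/s2.png

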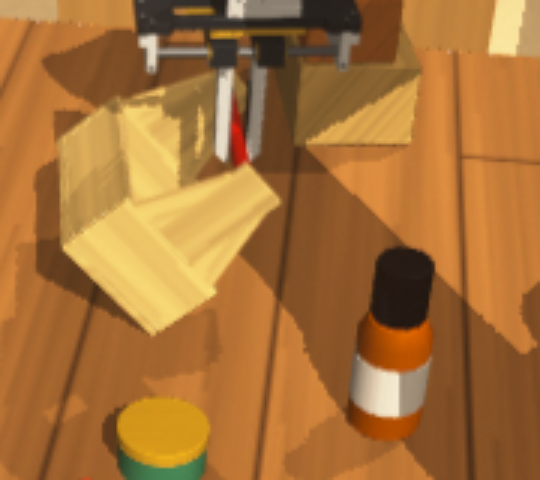

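Request:
carry_out(
  commands=[1,0.92,0.18,0.43,0,0,0,1,2.19,0.43,0.9,0,0,0,1,3.49,0.69,1.26,0,0,0,1,4.83,0.96,1.51,0,0,0,1,6.17,1.23,1.63,0,0,0,1,7.51,1.49,1.64,0,0,0,1,8.87,1.76,1.52,0,0,0,1,9.93,1.97,1.34,0,0,0,1,10.98,2.18,1.09,0,0,0,1,11.75,2.34,0.85,0,0,0,1,12.39,2.46,0.62,0,0,0,1,12.77,2.54,0.47,0,0,0],
)

```text
time_s: 5.0
ee_pos: [0.593, -0.2824, 0.129]
eef_rot: [3.14, -0.002, 0.196]
force: [-3.3, -1.0, 8.4]
grip_width: 0.0135
```

```bash
python3 - <<'E'
from h import *
o=ctrl.get_obs();print({k:np.round(o[k],3) for k in ['qpos','ee_pos','force','moment']})
im,W=cloud('side');cv2.imwrite('pics/s3.png',cv2.resize(im[100:260,240:420],(540,480)))
E
```

```text
{'qpos': array([-0.5  ,  0.6  ,  1.271,  0.   ,  1.267, -0.696]), 'ee_pos': array([ 0.593, -0.282,  0.129]), 'force': array([-3.289, -0.98 ,  8.412]), 'moment': array([-0.353,  0.729,  0.009])}
```

View pics/s3.png

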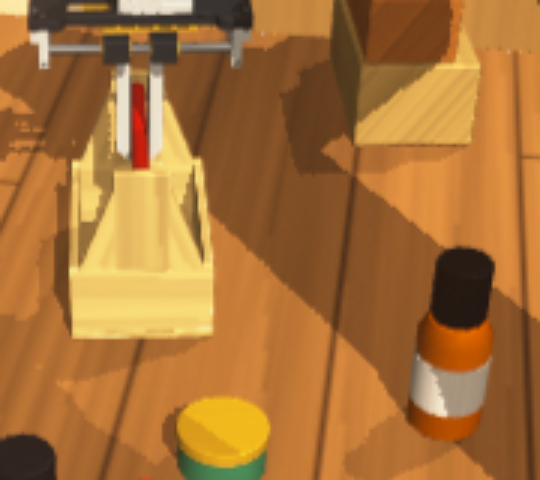

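Request:
carry_out(
  commands=[-0.2,0,0,0,0,0,0,-0.2,0,0,0,0,0,0,-0.2,0,0,0,0,0,0,-0.2,0,0,0,0,0,0,-0.2,0,0,0,0,0,0,-0.2,0,0,2,0,0,0,-0.2,0,0,5,0,0,0,-0.2,0,0,8,0,0,0,-0.2,0,0,12,0,0,0,-0.2,0,0,14,0,0,0,-0.2,0,0,14,0,0,0,-0.2,0,0,14,0,0,0],
)

```text
time_s: 6.05
ee_pos: [0.5931, -0.2825, 0.2699]
eef_rot: [3.139, -0.004, 0.195]
force: [0.4, 0.4, -0.9]
grip_width: 0.0563
```

```bash
python3 - <<'E'
from h import *
o=ctrl.get_obs();print({k:np.round(o[k],3) for k in ['qpos','ee_pos','force','grip_width']})
im,W=cloud('wrist');cv2.imwrite('pics/w4.png',im)
hsv=cv2.cvtColor(im,cv2.COLOR_BGR2HSV)
red=((hsv[...,0]<6)|(hsv[...,0]>172))&(hsv[...,1]>150)
m=red&(W[...,2]>.12)&(W[...,2]<.17);q=W[m];print(len(q),q.mean(0),q.min(0),q.max(0),np.median(q[:,2]))
print(cv2.fitLine(q[:,:2].astype(np.float32),cv2.DIST_HUBER,0,.01,.01).ravel())
m=(W[...,2]>.064)&(W[...,2]<.076);q=W[m];print('rim',len(q),cv2.minAreaRect(q[:,:2].astype(np.float32)),np.median(q[:,2]))
m=(W[...,2]>.155)&(W[...,2]<.17);q=W[m];print('gable tops',len(q),cv2.minAreaRect(q[:,:2].astype(np.float32)))
E
```

```text
{'qpos': array([-0.5  ,  0.513,  1.079,  0.   ,  1.545, -0.696]), 'ee_pos': array([ 0.593, -0.283,  0.27 ]), 'force': array([ 0.418,  0.393, -0.87 ]), 'grip_width': np.float64(0.056)}
1998 [ 0.59069923 -0.27770876  0.15122819] [ 0.32241003 -0.3636197   0.12683412] [ 0.61306562 -0.14839423  0.15463089] 0.15144469505715075
[ 0.20149995 -0.97948855  0.59343463 -0.2888967 ]
rim 3702 ((0.5822063684463501, -0.2582908570766449), (0.48822420835494995, 0.351452112197876), 11.10313892364502) 0.06922307142630185
gable tops 991 ((0.5351799130439758, -0.4058818221092224), (0.4405651390552521, 0.14157545566558838), 64.96310424804688)
```

View pics/w4.png

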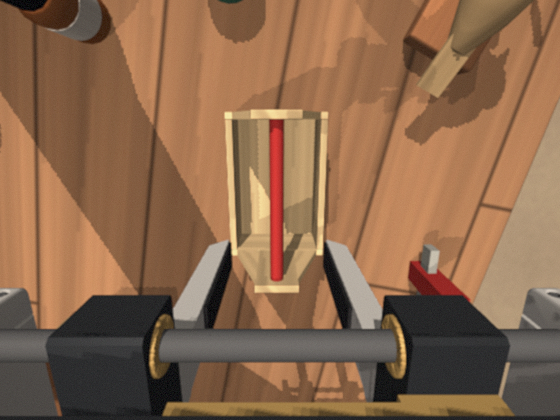

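```bash
cat >> h.py <<'E'
def Rt(yaw,tau,s=-1):   # tool z tilted forward by tau from down, heading yaw; jaw x horizontal
    h=np.array([np.cos(yaw),np.sin(yaw),0]);z=np.sin(tau)*h+np.array([0,0,-np.cos(tau)])
    x=s*np.array([-h[1],h[0],0]); return np.stack([x,np.cross(z,x),z],1)
def delta(grasp,R,back=0):
    o=ctrl.get_obs();Rc=Ro.from_euler('xyz',o['eef_rot']).as_matrix()
    tcp=np.array(grasp)+R[:,2]*(.0188-back)
    return np.round((tcp-o['ee_pos'])*100,2),np.round(Ro.from_matrix(R@Rc.T).as_rotvec(),3),np.round(tcp,3)
E
python3 - <<'E'
from h import *
o=ctrl.get_obs();i=viewer.camera_info('wrist');Rc=Ro.from_euler('xyz',o['eef_rot']).as_matrix()
print('cam in tool',Rc.T@(-np.array(i['R']).T@i['t']-o['ee_pos']), 'camz in tool',Rc.T@np.array(i['R'])[2])
R=Rt(.2,np.radians(35))
print(delta([.481,.123,.09],R,.14)); print(delta([.481,.123,.09],Rt(.2,0),.14))
E
```

```text
cam in tool [-1.57558324e-04 -7.98391467e-02 -1.80200986e-01] camz in tool [1.62774979e-04 2.72968598e-01 9.62022930e-01]
(array([-17.99,  39.15,  -7.89]), array([ 0.565, -0.374, -1.512]), array([0.413, 0.109, 0.189]))
(array([-11.17,  40.53,  -5.7 ]), array([ 2.000e-03,  1.000e-03, -1.566e+00]), array([0.481, 0.123, 0.211]))
```

Request:
carry_out(
  commands=[-0.2,-18,39.1,-5,0.565,-0.374,-1.512,-0.2,-18,39.1,-5,0.565,-0.374,-1.512,-0.2,-18,39.1,-5,0.565,-0.374,-1.512,-0.2,-18,39.1,-5,0.565,-0.374,-1.512,-0.2,-18,39.1,-5,0.565,-0.374,-1.512,-0.2,-18,39.1,-5,0.565,-0.374,-1.512,-0.2,-18,39.1,-5,0.565,-0.374,-1.512,-0.2,-18,39.1,-5,0.565,-0.374,-1.512,-0.2,-18,39.1,-5,0.565,-0.374,-1.512,-0.2,-18,39.1,-5,0.565,-0.374,-1.512,-0.2,-18,39.1,-5,0.565,-0.374,-1.512,-0.2,-18,39.1,-5,0.565,-0.374,-1.512],
)

```text
time_s: 7.1
ee_pos: [0.4108, 0.1103, 0.2166]
eef_rot: [-2.61, -0.061, -1.152]
force: [0.1, -0.7, 0.7]
grip_width: 0.0564
```

```bash
python3 - <<'E'
from h import *
o=ctrl.get_obs();print({k:np.round(o[k],3) for k in ['qpos','ee_pos','eef_rot']})
R=Rt(.2,np.radians(35))
print(delta([.481,.123,.09],R,.14))
E
```

```text
{'qpos': array([ 0.109, -0.306,  2.189,  0.156,  0.74 ,  1.156]), 'ee_pos': array([0.411, 0.11 , 0.217]), 'eef_rot': array([-2.61 , -0.061, -1.152])}
(array([ 0.2 , -0.12, -2.73]), array([ 0.082, -0.057, -0.217]), array([0.413, 0.109, 0.189]))
```

Request:
carry_out(
  commands=[-0.2,0.2,-0.1,-2.7,0.082,-0.057,-0.217,-0.2,0.2,-0.1,-2.7,0.082,-0.057,-0.217,-0.2,0.2,-0.1,-2.7,0.082,-0.057,-0.217,-0.2,0.2,-0.1,-2.7,0.082,-0.057,-0.217],
)

```text
time_s: 7.43
ee_pos: [0.4122, 0.1096, 0.1888]
eef_rot: [-2.533, -0.002, -1.367]
force: [0.4, -1.0, 0.3]
grip_width: 0.0562
```

```bash
python3 - <<'E'
from h import *
o=ctrl.get_obs();print({k:np.round(o[k],3) for k in ['qpos','ee_pos','eef_rot']})
im,W=cloud('wrist');cv2.imwrite('pics/w5.png',im)
for r in nets.silhouettes('wrist','bottle'):
    p=W[r['region']];p=p[~np.isnan(p[:,0])];t=p[(p[:,2]>.099)&(p[:,2]<.112)]
    print(round(r['confidence'],2),np.round(r['extent']),p[:,2].max(), cv2.minEnclosingCircle(t[:,:2].astype(np.float32)) if len(t) else 0,t.mean(0) if len(t) else 0)
print(delta([.481,.123,.09],Rt(.2,np.radians(35)),0))
E
```

```text
{'qpos': array([ 0.158, -0.297,  2.278,  0.047,  0.553,  1.492]), 'ee_pos': array([0.412, 0.11 , 0.189]), 'eef_rot': array([-2.533e+00, -2.000e-03, -1.367e+00])}
0.63 [261.  49. 312. 166.] 0.15464645456205436 ((0.5942845344543457, 0.13614779710769653), 0.023584935814142227) [0.57972587 0.13372799 0.10399627]
(array([  7.84,   1.59, -11.52]), array([ 0.002, -0.   , -0.003]), array([0.492, 0.125, 0.075]))
```

View pics/w5.png

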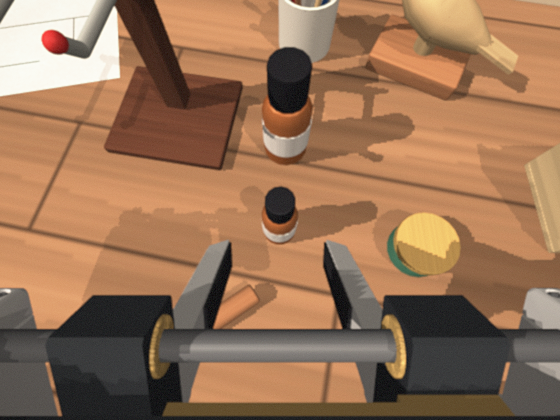

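```bash
python3 - <<'E'
from h import *
im,W=cloud('wrist')
m=(abs(W[...,0]-.481)<.04)&(abs(W[...,1]-.123)<.04)
t=W[m&(W[...,2]>.1)&(W[...,2]<.112)];print(len(t),t.mean(0),cv2.minEnclosingCircle(t[:,:2].astype(np.float32)))
t=W[m&(W[...,2]>.02)];print(len(t),t.min(0),t.max(0))
hsv=cv2.cvtColor(im,cv2.COLOR_BGR2HSV)
red=((hsv[...,0]<6)|(hsv[...,0]>172))&(hsv[...,1]>150)
t=W[red&(W[...,2]>.2)];print('tip',len(t),np.median(t,0))
E
```

```text
748 [0.47719996 0.12054162 0.10568377] ((0.4782140851020813, 0.12054631859064102), 0.015014986507594585)
1635 [0.45796146 0.10042797 0.02001559] [0.49301028 0.14052693 0.10804406]
tip 444 [0.49269728 0.25249784 0.24761739]
```

Request:
carry_out(
  commands=[-0.2,2,0.36,-3,0,0,0,-0.2,4,0.72,-6,0,0,0,-0.2,5.5,1,-8.5,0,0,0,-0.2,6.8,1.2,-10.3,0,0,0,-0.2,7.55,1.35,-11.5,0,0,0,-0.2,7.55,1.35,-11.5,0,0,0,1,7.55,1.35,-11.5,0,0,0,1,7.55,1.35,-11.5,0,0,0,1,7.55,1.35,-11.5,0,0,0,1,7.55,1.35,-11.5,0,0,0,1,7.55,1.35,-11.5,0,0,0,1,7.55,1.35,-11.5,0,0,0],
  force=25,
)

```text
time_s: 8.58
ee_pos: [0.4892, 0.1227, 0.076]
eef_rot: [-2.529, -0.002, -1.368]
force: [-2.0, -1.2, 6.4]
grip_width: 0.0297
```

```bash
python3 - <<'E'
from h import *
o=ctrl.get_obs();print({k:np.round(o[k],3) for k in ['qpos','ee_pos','eef_rot','force','grip_width']})
c=np.array([.592,-.283]);h=np.array([np.cos(.2),np.sin(.2)])
R=Rt(.2,np.radians(35))
for x,z in [(-.0295,.29),(-.0295,.11),(0,.11),(0,.098)]:
    g=np.r_[c+x*h,z]; print(x,z,delta(g,R))
E
```

```text
{'qpos': array([0.161, 0.137, 2.215, 0.125, 0.179, 1.413]), 'ee_pos': array([0.489, 0.123, 0.076]), 'eef_rot': array([-2.529e+00, -2.000e-03, -1.368e+00]), 'force': array([-1.993, -1.238,  6.374]), 'grip_width': np.float64(0.03)}
-0.0295 0.29 (array([  8.45, -40.94,  19.86]), array([ 0.002,  0.002, -0.003]), array([ 0.574, -0.287,  0.275]))
-0.0295 0.11 (array([  8.45, -40.94,   1.86]), array([ 0.002,  0.002, -0.003]), array([ 0.574, -0.287,  0.095]))
0 0.11 (array([ 11.34, -40.36,   1.86]), array([ 0.002,  0.002, -0.003]), array([ 0.603, -0.281,  0.095]))
0 0.098 (array([ 11.34, -40.36,   0.66]), array([ 0.002,  0.002, -0.003]), array([ 0.603, -0.281,  0.083]))
```

Request:
carry_out(
  commands=[1,0,0,3,0,0,0,1,-1,0,7,0,0,0,1,-2,-2,11,0,0,0,1,-1,-5,15,0,0,0,1,0,-9,18.5,0,0,0,1,1.5,-13,20.5,0,0,0,1,2.5,-17,20.5,0,0,0,1,3.5,-21,20.5,0,0,0,1,4.5,-25,20.5,0,0,0,1,5.5,-29,20.5,0,0,0,1,6.5,-33,20.5,0,0,0,1,7.5,-37,20.5,0,0,0],
)

```text
time_s: 9.58
ee_pos: [0.5581, -0.226, 0.2807]
eef_rot: [-2.529, -0.002, -1.368]
force: [1.6, 0.4, -1.7]
grip_width: 0.0295
```

```bash
python3 - <<'E'
from h import *
o=ctrl.get_obs();print({k:np.round(o[k],3) for k in ['qpos','ee_pos','eef_rot','force','grip_width']})
c=np.array([.592,-.283]);h=np.array([np.cos(.2),np.sin(.2)])
R=Rt(.2,np.radians(35))
for x,z in [(-.0295,.29)]:
    g=np.r_[c+x*h,z]; print(x,z,delta(g,R))
E
```

```text
{'qpos': array([-0.641,  0.122,  1.674,  0.542,  0.98 ,  0.503]), 'ee_pos': array([ 0.558, -0.226,  0.281]), 'eef_rot': array([-2.529e+00, -2.000e-03, -1.368e+00]), 'force': array([ 1.595,  0.42 , -1.748]), 'grip_width': np.float64(0.03)}
-0.0295 0.29 (array([ 1.56, -6.07, -0.61]), array([ 0.001,  0.002, -0.003]), array([ 0.574, -0.287,  0.275]))
```

Request:
carry_out(
  commands=[1,1.5,-4,-0.6,0,0,0,1,1.56,-6.1,-0.6,0,0,0,1,1.56,-6.1,-0.6,0,0,0,1,1.56,-6.1,-0.6,0,0,0],
)

```text
time_s: 9.92
ee_pos: [0.5732, -0.2879, 0.2736]
eef_rot: [-2.53, -0.0, -1.37]
force: [-0.8, 0.5, -1.6]
grip_width: 0.0298
```

```bash
python3 - <<'E'
from h import *
o=ctrl.get_obs();print({k:np.round(o[k],3) for k in ['qpos','ee_pos','eef_rot','force','grip_width']})
im,W=cloud('side');im2,W2=cloud('wrist')
cv2.imwrite('pics/s6.png',np.hstack([cv2.resize(im[40:240,240:400],(384,480)),cv2.resize(im2,(416,312)).repeat(1,0)[:312] if 0 else cv2.copyMakeBorder(cv2.resize(im2,(416,312)),0,168,0,0,0)]))
for n,(I,w) in {'side':(im,W),'wrist':(im2,W2)}.items():
    hsv=cv2.cvtColor(I,cv2.COLOR_BGR2HSV);red=((hsv[...,0]<6)|(hsv[...,0]>172))&(hsv[...,1]>150)
    t=w[red&(w[...,2]>.12)&(w[...,2]<.17)&(w[...,0]>.5)]
    print(n,len(t),t.mean(0),cv2.fitLine(t[:,:2].astype(np.float32),cv2.DIST_HUBER,0,.01,.01).ravel(),t[:,1].min(),t[:,1].max())
    am=(hsv[...,0]>4)&(hsv[...,0]<14)&(hsv[...,1]>180)&(w[...,2]>.19)&(w[...,2]<.32)&(abs(w[...,0]-.57)<.08)
    t=w[am];print('amber',len(t),t.mean(0) if len(t) else 0, np.percentile(t,[2,98],axis=0) if len(t) else 0)
E
```

```text
{'qpos': array([-0.718,  0.236,  1.556,  0.563,  1.024,  0.433]), 'ee_pos': array([ 0.573, -0.288,  0.274]), 'eef_rot': array([-2.53, -0.  , -1.37]), 'force': array([-0.837,  0.453, -1.594]), 'grip_width': np.float64(0.03)}
side 137 [ 0.61632106 -0.23481735  0.14963479] [ 0.37578812  0.9267056   0.6517773  -0.15059888] -0.36103264116250805 0.1832141608258394
amber 818 [0.6094305  0.15219164 0.24052973] [[ 0.54424055 -0.28221616  0.19647128]
 [ 0.64002111  0.31230743  0.26670826]]
wrist 794 [ 0.59620257 -0.27671164  0.15279109] [ 0.18902665 -0.981972    0.59397495 -0.29037273] -0.3641685083571805 0.11591798357043308
amber 80 [ 0.55024138 -0.29035458  0.2686475 ] [[ 0.54518106 -0.30397494  0.26183608]
 [ 0.55853248 -0.27432598  0.29408675]]
```

View pics/s6.png

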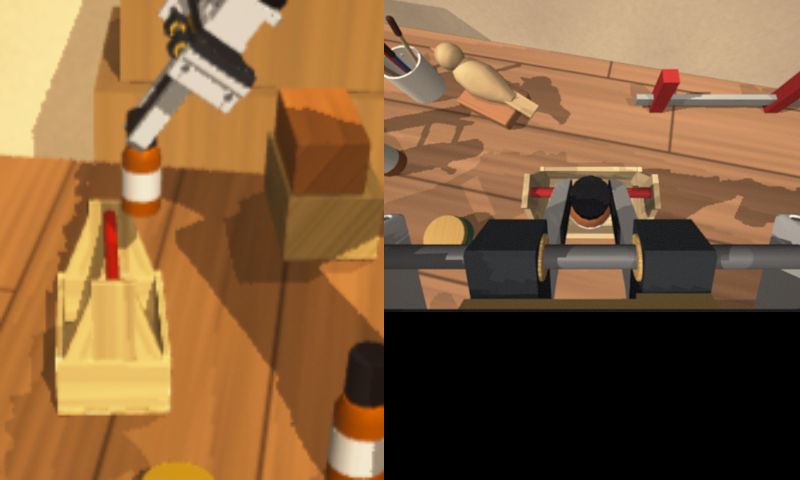

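Request:
carry_out(
  commands=[1,0.1,0,-2,0,0,0,1,0.1,0,-4,0,0,0,1,0.1,0,-6,0,0,0,1,0.1,0,-8,0,0,0,1,0.1,0,-10,0,0,0,1,0.1,0,-11.5,0,0,0,1,0.1,0,-11.5,0,0,0,1,0.1,0,-11.5,0,0,0],
)

```text
time_s: 10.68
ee_pos: [0.5746, -0.2852, 0.16]
eef_rot: [-2.53, -0.001, -1.367]
force: [-0.1, 0.8, -0.9]
grip_width: 0.0293
```

```bash
python3 - <<'E'
from h import *
o=ctrl.get_obs();print({k:np.round(o[k],4) for k in ['qpos','ee_pos','eef_rot','force','grip_width']})
c=np.array([.5925,-.2835]);h=np.array([np.cos(.2),np.sin(.2)])
tz=Ro.from_euler('xyz',o['eef_rot']).as_matrix()[:,2]; g=o['ee_pos']-.0188*tz; d=g[:2]-c
print('x_t',d@h,'y_t',d@[-h[1],h[0]],'bottom',g[2]-.0914)
im,W=cloud('wrist');cv2.imwrite('pics/w7.png',im[200:])
E
```

```text
{'qpos': array([-0.7127,  0.3499,  1.6884,  0.6718,  0.821 ,  0.2558]), 'ee_pos': array([ 0.5746, -0.2852,  0.16  ]), 'eef_rot': array([-2.5295e+00, -1.0000e-03, -1.3667e+00]), 'force': array([-0.111 ,  0.7613, -0.9485]), 'grip_width': np.float64(0.0293)}
x_t -0.028729355812928747 y_t 0.0018277379213567947 bottom 0.08397622802041228
```

View pics/w7.png

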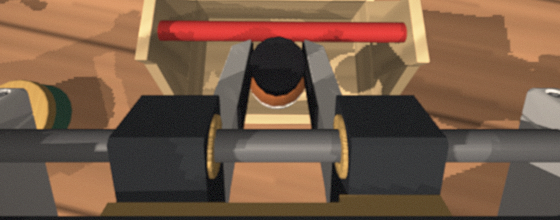

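Request:
carry_out(
  commands=[1,0,0,-1,0,0,0,1,0,0,-2,0,0,0,1,0,0,-3,0,0,0,1,0,0,-4,0,0,0,1,0,0,-5,0,0,0,1,0,0,-5.9,0,0,0,1,0,0,-5.9,0,0,0,1,0,0,-5.9,0,0,0],
)

```text
time_s: 11.4
ee_pos: [0.5747, -0.2857, 0.1013]
eef_rot: [-2.529, -0.001, -1.367]
force: [0.2, 0.2, -1.4]
grip_width: 0.0297
```

```bash
cat > chk.py <<'E'
from h import *
o=ctrl.get_obs();print({k:np.round(o[k],4) for k in ['qpos','ee_pos','eef_rot','force','grip_width']})
c=np.array([.5925,-.2835]);h=np.array([np.cos(.2),np.sin(.2)])
tz=Ro.from_euler('xyz',o['eef_rot']).as_matrix()[:,2]; g=o['ee_pos']-.0188*tz; d=g[:2]-c
print('x_t',d@h,'y_t',d@[-h[1],h[0]],'bottom',g[2]-.0914)
im,W=cloud('wrist');
hsv=cv2.cvtColor(im,cv2.COLOR_BGR2HSV);red=((hsv[...,0]<6)|(hsv[...,0]>172))&(hsv[...,1]>150)
t=W[red&(W[...,2]>.12)&(W[...,2]<.17)&(W[...,0]>.5)&(W[...,1]<-.1)&(W[...,0]<.68)]
if len(t):print(len(t),cv2.fitLine(t[:,:2].astype(np.float32),cv2.DIST_HUBER,0,.01,.01).ravel(),t[:,1].min(),t[:,1].max(),np.median(t[:,2]))
E
python3 chk.py
```

```text
{'qpos': array([-0.713 ,  0.4331,  1.7293,  0.7554,  0.7267,  0.139 ]), 'ee_pos': array([ 0.5747, -0.2857,  0.1013]), 'eef_rot': array([-2.5292e+00, -1.4000e-03, -1.3670e+00]), 'force': array([ 0.2282,  0.2273, -1.4213]), 'grip_width': np.float64(0.0297)}
x_t -0.028661098355345714 y_t 0.001394503202441613 bottom 0.02527850679493894
9017 [ 0.19892998 -0.9800137   0.59213746 -0.29337573] -0.365490504547026 -0.20021779954024294 0.15355611334391833
```

Request:
carry_out(
  commands=[1,0,0,-0.7,0,0,0,1,0,0,-1.4,0,0,0,1,0,0,-1.4,0,0,0,1,0.5,0.06,-1.4,0,0,0,1,1,0.13,-1.4,0,0,0,1,1.5,0.2,-1.4,0,0,0,1,2,0.27,-1.4,0,0,0,1,2.4,0.33,-1.4,0,0,0,1,2.7,0.37,-1.4,0,0,0,1,2.7,0.37,-1.4,0,0,0,1,2.7,0.37,-1.4,0,0,0],
)

```text
time_s: 12.37
ee_pos: [0.602, -0.282, 0.0879]
eef_rot: [-2.529, -0.002, -1.367]
force: [-0.5, 0.6, -2.1]
grip_width: 0.0294
```

```bash
python3 chk.py
```

```text
{'qpos': array([-0.6753,  0.4908,  1.6789,  0.7569,  0.6994,  0.1648]), 'ee_pos': array([ 0.602 , -0.282 ,  0.0879]), 'eef_rot': array([-2.5286e+00, -2.3000e-03, -1.3667e+00]), 'force': array([-0.4655,  0.5957, -2.0614]), 'grip_width': np.float64(0.0294)}
x_t -0.001190215813776611 y_t -0.0004401980449492953 bottom 0.011911579427950444
12391 [ 0.19536336 -0.98073095  0.5913325  -0.2840898 ] -0.36541077406822686 -0.20296843136269369 0.1529146642570895
```

Request:
carry_out(
  commands=[1,0,0,-0.2,0,0,0,1,0,0,-0.38,0,0,0,1,0,0,-0.38,0,0,0,-0.2,0,0,-0.38,0,0,0,-0.2,0,0,-0.38,0,0,0,-0.2,0,0,-0.38,0,0,0,-0.2,0,0,-0.38,0,0,0,-0.2,0,0,-0.38,0,0,0,-0.2,-0.6,-0.12,0.5,0,0,0,-0.2,-2,-0.4,2.5,0,0,0,-0.2,-4,-0.8,5.5,0,0,0,-0.2,-6.2,-1.25,8.7,0,0,0],
  force=25,
)

```text
time_s: 13.42
ee_pos: [0.5386, -0.2941, 0.1755]
eef_rot: [-2.53, -0.001, -1.366]
force: [0.3, -0.1, 0.8]
grip_width: 0.0565
```

```bash
python3 - <<'E'
from h import *
o=ctrl.get_obs();print({k:np.round(o[k],3) for k in ['qpos','ee_pos','eef_rot','force','grip_width']})
im,W=cloud('side');im2,W2=cloud('wrist')
cv2.imwrite('pics/s8.png',np.hstack([cv2.resize(im[40:240,240:400],(384,480)),cv2.copyMakeBorder(cv2.resize(im2,(416,312)),0,168,0,0,0)]))
# approach pose over bar: vertical, jaw along heading
c=[.591,-.284,.146];R=Rt(.2,0);R=R@Ro.from_rotvec([0,0,np.pi/2]).as_matrix();print('jaw x',R[:,0])
print(delta(c,R,.13))
E
```

```text
{'qpos': array([-0.773,  0.284,  1.737,  0.672,  0.869,  0.215]), 'ee_pos': array([ 0.539, -0.294,  0.175]), 'eef_rot': array([-2.530e+00, -1.000e-03, -1.366e+00]), 'force': array([ 0.296, -0.135,  0.834]), 'grip_width': np.float64(0.056)}
jaw x [-0.98006658 -0.19866933  0.        ]
(array([5.2 , 1.25, 7.63]), array([ 0.385,  0.565, -1.521]), array([ 0.591, -0.284,  0.257]))
```

View pics/s8.png

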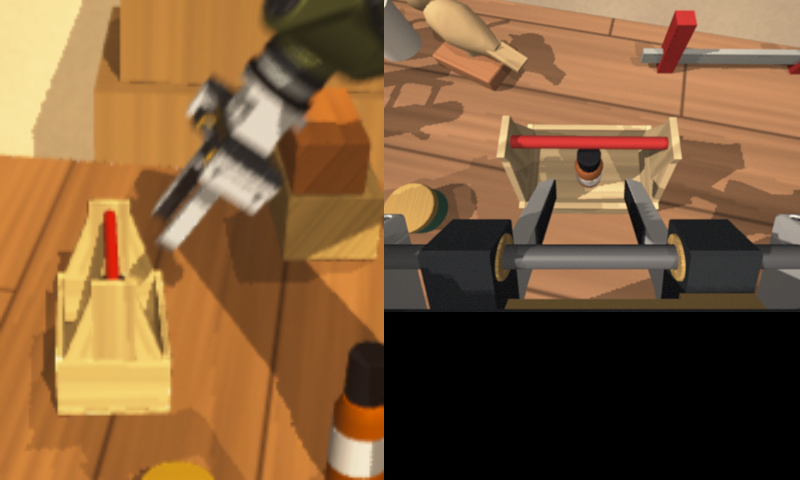

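```bash
python3 - <<'E'
from h import *
c=[.591,-.284,.146];R=Rt(.2,0)@Ro.from_rotvec([0,0,-np.pi/2]).as_matrix();print('jaw x',R[:,0])
print(delta(c,R,.13))
E
```

```text
jaw x [0.98006658 0.19866933 0.        ]
(array([5.2 , 1.25, 7.63]), array([-0.565,  0.385,  1.512]), array([ 0.591, -0.284,  0.257]))
```

Request:
carry_out(
  commands=[-0.2,-2,0,4,0,0,0,-0.2,-3,0,8,-0.04,0.03,0.11,-0.2,-3,0,11,-0.565,0.385,1.512,-0.2,0,0,13,-0.565,0.385,1.512,-0.2,2,0.5,13,-0.565,0.385,1.512,-0.2,4,1,13,-0.565,0.385,1.512,-0.2,5.2,1.25,13,-0.565,0.385,1.512,-0.2,5.2,1.25,13,-0.565,0.385,1.512,-0.2,5.2,1.25,13,-0.565,0.385,1.512,-0.2,5.2,1.25,13,-0.565,0.385,1.512,-0.2,5.2,1.25,13,-0.565,0.385,1.512,-0.2,5.2,1.25,13,-0.565,0.385,1.512],
)

```text
time_s: 14.52
ee_pos: [0.5908, -0.2842, 0.3108]
eef_rot: [-3.051, -0.071, -0.061]
force: [-0.5, 0.4, -0.2]
grip_width: 0.056
```

```bash
python3 - <<'E'
from h import *
o=ctrl.get_obs();print(np.round(o['qpos'],3),o['eef_rot'])
c=[.591,-.284,.146];R=Rt(.2,0)@Ro.from_rotvec([0,0,-np.pi/2]).as_matrix()
print(delta(c,R,.13),delta(c,R))
E
```

```text
[-0.551  0.485  1.031  0.113  1.605 -0.488] [-3.05068275 -0.07058142 -0.06119526]
(array([ 0.02,  0.02, -5.36]), array([-0.096,  0.064,  0.258]), array([ 0.591, -0.284,  0.257])) (array([  0.02,   0.02, -18.36]), array([-0.096,  0.064,  0.258]), array([ 0.591, -0.284,  0.127]))
```

Request:
carry_out(
  commands=[-0.2,0,0,-2,-0.096,0.064,0.258,-0.2,0,0,-4,-0.096,0.064,0.258,-0.2,0,0,-6,-0.096,0.064,0.258,-0.2,0,0,-9,-0.096,0.064,0.258,-0.2,0,0,-12,-0.096,0.064,0.258,-0.2,0,0,-15,-0.096,0.064,0.258,-0.2,0,0,-17,-0.096,0.064,0.258,-0.2,0,0,-18.4,-0.096,0.064,0.258,-0.2,0,0,-18.4,-0.096,0.064,0.258,-0.2,0,0,-18.4,-0.096,0.064,0.258,1,0,0,-18.4,-0.096,0.064,0.258,1,0,0,-18.4,-0.096,0.064,0.258],
  force=40,
)

```text
time_s: 15.52
ee_pos: [0.5913, -0.2845, 0.1284]
eef_rot: [3.14, -0.002, 0.2]
force: [0.6, -0.2, 0.2]
grip_width: 0.046
```

Request:
carry_out(
  commands=[1,0,0,0,0,0,0,1,0,0,0,0,0,0,1,0,0,0,0,0,0,1,0,0,0,0,0,0,1,0,0,0,0,0,0,1,0,0,0,0,0,0,1,0,0,0.5,0,0,0,1,0,0,1,0,0,0,1,0,0,1.5,0,0,0,1,0,0,2,0,0,0,1,0,0,2,0,0,0],
  force=40,
)

```text
time_s: 16.43
ee_pos: [0.5915, -0.2847, 0.1496]
eef_rot: [3.139, -0.003, 0.2]
force: [0.0, 0.2, -6.8]
grip_width: 0.0129
```

```bash
python3 - <<'E'
from h import *
o=ctrl.get_obs();print({k:np.round(o[k],3) for k in ['qpos','ee_pos','eef_rot','force','moment','grip_width']})
# hook estimate, using both fixed cameras (arm away)
for c in ['scene','side']:
    im,W=cloud(c);hsv=cv2.cvtColor(im,cv2.COLOR_BGR2HSV)
    g=(W[...,0]>.5)&(W[...,0]<.63)&(W[...,1]>.23)&(W[...,1]<.37)&(W[...,2]>.222)&(W[...,2]<.235)
    q=W[g]; 
    for s in (0,1):
        p=q[(q[:,1]>.293)==s];print(c,'prong',s,len(p),cv2.fitLine(p[:,:2].astype(np.float32),cv2.DIST_HUBER,0,.01,.01).ravel(),np.median(p[:,2]))
E
```

```text
{'qpos': array([-0.504,  0.581,  1.252, -0.   ,  1.305, -0.705]), 'ee_pos': array([ 0.592, -0.285,  0.15 ]), 'eef_rot': array([ 3.139e+00, -3.000e-03,  2.000e-01]), 'force': array([ 0.047,  0.239, -6.763]), 'moment': array([-0.06 , -0.104, -0.006]), 'grip_width': np.float64(0.013)}
scene prong 0 236 [0.9972311  0.0743643  0.588428   0.25715417] 0.22847939392490535
scene prong 1 128 [0.99462503 0.10354266 0.56296444 0.32744867] 0.22850184181659977
side prong 0 441 [0.9995509  0.02996827 0.5612287  0.26305652] 0.22897797573664166
side prong 1 580 [ 0.999985   -0.00548505  0.56909317  0.33242723] 0.2288721647496889
```

Request:
carry_out(
  commands=[1,0,0,1.5,0,0,0,1,0,0,3.5,0,0,0,1,-0.3,0,6,0,0,0,1,-0.6,0.5,8.5,0,0,0,1,-1,1.5,11,0,0,-0.01,1,-1.5,3,13,0,0,-0.02,1,-2,5,15,0,0,-0.03,1,-2.8,7.5,16.2,0,0,-0.04,1,-3.6,10,16.6,0,0,-0.05,1,-4.4,12.5,16.6,0,0,-0.06,1,-5.2,15,16.6,0,0,-0.07,1,-6,17.5,16.6,0,0,-0.08],
  force=60,
)

```text
time_s: 17.53
ee_pos: [0.5305, -0.1084, 0.3142]
eef_rot: [3.14, -0.001, 0.12]
force: [0.4, 0.5, -6.8]
grip_width: 0.0128
```

Request:
carry_out(
  commands=[1,-1,2.5,0,0,0,-0.01,1,-2,5.5,0,0,0,-0.02,1,-3,8.5,0,0,0,-0.03,1,-4,11.5,0,0,0,-0.04,1,-5,14.5,0,0,0,-0.05,1,-6,17.5,0,0,0,-0.06,1,-7,20.5,0,0,0,-0.07,1,-8,23.5,0,0,0,-0.075,1,-9,26.5,0,0,0,-0.08,1,-10,29.5,0,0,0,-0.08,1,-11,32,0,0,0,-0.08,1,-11.5,34,0,0,0,-0.08],
)

```text
time_s: 18.53
ee_pos: [0.415, 0.2322, 0.3144]
eef_rot: [3.138, -0.003, 0.039]
force: [7.8, -8.7, -6.1]
grip_width: 0.0136
```

```bash
python3 - <<'E'
from h import *
o=ctrl.get_obs();print({k:np.round(o[k],3) for k in ['qpos','ee_pos','eef_rot','force','moment','grip_width']})
R=Rt(.035,0)@Ro.from_rotvec([0,0,-np.pi/2]).as_matrix()
print(delta([.395,.2865,.275],R))
E
```

```text
{'qpos': array([ 0.436,  0.067,  1.545, -0.005,  1.528,  0.397]), 'ee_pos': array([0.415, 0.232, 0.314]), 'eef_rot': array([ 3.138e+00, -3.000e-03,  3.900e-02]), 'force': array([ 7.83 , -8.681, -6.114]), 'moment': array([-1.95 , -2.184, -0.776]), 'grip_width': np.float64(0.014)}
(array([-2.  ,  5.43, -5.82]), array([ 0.004,  0.003, -0.004]), array([0.395, 0.286, 0.256]))
```

```bash
python3 - <<'E'
from h import *
im,W=cloud('side');cv2.imwrite('pics/s9.png',np.hstack([im[120:420,100:400],cv2.resize(cloud('wrist')[0],(400,300))]))
o=ctrl.get_obs();print({k:np.round(o[k],3) for k in ['ee_pos','eef_rot','force','moment','grip_width']})
E
```

```text
{'ee_pos': array([0.415, 0.233, 0.314]), 'eef_rot': array([ 3.14e+00, -1.00e-03,  4.20e-02]), 'force': array([-0.741, -1.849, -8.669]), 'moment': array([0.113, 0.59 , 0.015]), 'grip_width': np.float64(0.013)}
```

View pics/s9.png

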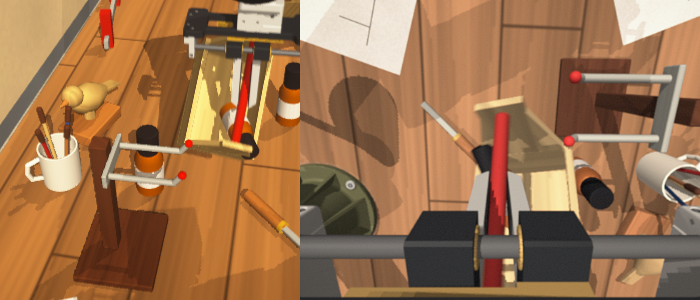

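Request:
carry_out(
  commands=[1,-0.5,0,0,0,0,0,1,-1.2,0,0,0,0,0,1,-2.2,0,0,0,0,0,1,-3.2,0,0,0,0,0,1,-4.2,0,0,0,0,0,1,-4.8,0,0,0,0,0,1,-5,0,0,0,0,0,1,-5,0,0,0,0,0],
)

```text
time_s: 19.3
ee_pos: [0.3643, 0.233, 0.3145]
eef_rot: [3.14, -0.002, 0.042]
force: [-0.4, 0.4, -6.8]
grip_width: 0.013
```

```bash
python3 - <<'E'
from h import *
o=ctrl.get_obs();print({k:np.round(o[k],3) for k in ['ee_pos','eef_rot','force','moment','grip_width']})
tcp=o['ee_pos'];C=[]
for c in ['scene','side','wrist']:
    im,W=cloud(c);hsv=cv2.cvtColor(im,cv2.COLOR_BGR2HSV)
    cv2.imwrite(f'pics/t10{c}.png',im);np.save(f't10{c}.npy',W)
    near=np.linalg.norm(W-(tcp+[0,0,-.06]),axis=-1)<.16
    red=((hsv[...,0]<6)|(hsv[...,0]>172))&(hsv[...,1]>150)&near
    t=W[red]
    if len(t)>20:
        print(c,'bar',len(t),t.mean(0),cv2.fitLine(t.astype(np.float32),cv2.DIST_HUBER,0,.01,.01).ravel().round(3))
    amb=near&(hsv[...,0]>4)&(hsv[...,0]<13)&(hsv[...,1]>190);blk=near&(hsv[...,2]<50)&(W[...,2]<tcp[2]-.01)
    for n,m in (('amber',amb),('black',blk)):
        t=W[m]
        if len(t)>5: print(c,n,len(t),t.mean(0).round(3),np.percentile(t,[3,97],axis=0).round(3).tolist())
    wood=near&(hsv[...,0]>17)&(hsv[...,0]<28)&(hsv[...,1]>60)&(hsv[...,2]>110)&(W[...,2]<tcp[2]+.04)
    t=W[wood];print(c,'wood',len(t),np.percentile(t,[1,99],axis=0).round(3).tolist())
E
```

```text
{'ee_pos': array([0.364, 0.233, 0.315]), 'eef_rot': array([ 3.14e+00, -2.00e-03,  4.20e-02]), 'force': array([-0.368,  0.404, -6.825]), 'moment': array([ 0.388,  0.079, -0.006]), 'grip_width': np.float64(0.013)}
scene bar 192 [0.37554949 0.2252454  0.3345192 ] [-0.041  0.731 -0.681  0.372  0.223  0.338]
scene wood 2384 [[0.349, 0.09, 0.201], [0.474, 0.294, 0.352]]
side bar 834 [0.37406436 0.24441697 0.32268126] [-0.001  0.752 -0.659  0.362  0.246  0.327]
side amber 137 [0.38  0.219 0.263] [[0.351, 0.171, 0.229], [0.481, 0.288, 0.388]]
side black 22 [0.336 0.239 0.24 ] [[0.327, 0.232, 0.225], [0.345, 0.248, 0.248]]
side wood 4137 [[0.336, 0.083, 0.19], [0.469, 0.302, 0.329]]
wrist bar 5346 [0.3740627  0.23813067 0.32895532] [ 0.024  0.733 -0.679  0.365  0.234  0.335]
wrist black 827 [0.344 0.234 0.245] [[0.332, 0.217, 0.237], [0.354, 0.247, 0.248]]
wrist wood 7111 [[0.337, 0.088, 0.187], [0.458, 0.303, 0.298]]
```

Request:
carry_out(
  commands=[1,0,-0.5,1,0.06,0,0,1,0,-1.5,2,0.12,0,0,1,0,-3,3,0.18,0,0,1,0,-5,3.5,0.24,0,0,1,0,-7,3.5,0.3,0,0,1,0,-9,3.5,0.37,0,0,1,0.5,-11,3.5,0.44,0,0,1,1,-13,3.5,0.51,0,0,1,1.5,-15,3.5,0.58,0,0,1,2,-17,3.5,0.65,0,0,1,2.5,-19,3.5,0.7,0,0,1,3,-20.5,3.5,0.74,0,0],
  force=60,
)

```text
time_s: 20.45
ee_pos: [0.3953, 0.0256, 0.3487]
eef_rot: [-2.403, -0.029, 0.028]
force: [1.1, 0.4, -5.8]
grip_width: 0.0127
```

```bash
cat > tote.py <<'E'
from h import *
o=ctrl.get_obs();print({k:np.round(o[k],3) for k in ['qpos','ee_pos','eef_rot','force','moment','grip_width']})
tz=Ro.from_euler('xyz',o['eef_rot']).as_matrix()[:,2];g=o['ee_pos']-.0188*tz;print('grasp',g)
for c in ['scene','side','wrist']:
    im,W=cloud(c);hsv=cv2.cvtColor(im,cv2.COLOR_BGR2HSV)
    cv2.imwrite(f'pics/l{c}.png',im);np.save(f'l{c}.npy',W)
    near=(np.linalg.norm(W-(g+[0,0,-.07]),axis=-1)<.15)&(W[...,2]<g[2]+.03)
    red=((hsv[...,0]<6)|(hsv[...,0]>172))&(hsv[...,1]>150)&near
    for n,m in (('bar',red),('amber',near&(hsv[...,0]>4)&(hsv[...,0]<13)&(hsv[...,1]>190)),('black',near&(hsv[...,2]<50)&(W[...,2]<g[2]-.015)),('white',near&(hsv[...,1]<50)&(hsv[...,2]>130)&(W[...,2]<g[2]-.03))):
        t=W[m]
        if len(t)>8: print(c,n,len(t),'rel',(t.mean(0)-g).round(3),(np.percentile(t,[2,98],axis=0)-g).round(3).tolist(),cv2.fitLine(t.astype(np.float32),cv2.DIST_HUBER,0,.01,.01).ravel()[:3].round(3))
E
python3 tote.py
```

```text
{'qpos': array([-0.464, -0.037,  1.734,  0.665,  1.777, -0.475]), 'ee_pos': array([0.395, 0.026, 0.349]), 'eef_rot': array([-2.403, -0.029,  0.028]), 'force': array([ 1.089,  0.422, -5.782]), 'moment': array([-1.125,  0.094,  0.013]), 'grip_width': np.float64(0.013)}
grasp [0.3952247  0.01294909 0.36254975]
scene bar 296 rel [ 0.006 -0.004 -0.001] [[-0.002, -0.077, -0.008], [0.012, 0.071, 0.005]] [-0.026  0.999 -0.034]
scene amber 79 rel [ 0.005  0.04  -0.067] [[-0.014, -0.08, -0.088], [0.017, 0.074, 0.002]] [-0.012  0.847 -0.531]
scene black 73 rel [-0.009  0.061 -0.068] [[-0.019, 0.052, -0.079], [0.004, 0.069, -0.059]] [ 0.777 -0.12  -0.618]
side bar 259 rel [ 0.    -0.012  0.003] [[-0.006, -0.085, -0.002], [0.006, 0.051, 0.007]] [-0.018  0.999 -0.044]
side amber 15 rel [-0.002  0.015 -0.   ] [[-0.007, -0.077, -0.006], [0.005, 0.058, 0.005]] [ 0.039  0.999 -0.006]
side black 57 rel [-0.028  0.073 -0.072] [[-0.036, 0.064, -0.079], [-0.014, 0.085, -0.06]] [ 0.549  0.746 -0.377]
wrist bar 4857 rel [-0.     0.     0.002] [[-0.007, -0.061, -0.003], [0.007, 0.071, 0.006]] [-0.03   0.999 -0.019]
wrist black 881 rel [-0.021  0.059 -0.066] [[-0.034, 0.047, -0.078], [-0.01, 0.072, -0.058]] [-0.24   0.796  0.555]
wrist white 16 rel [-0.007  0.053 -0.099] [[-0.027, 0.045, -0.144], [0.027, 0.071, -0.075]] [-0.532 -0.322  0.783]
```

Request:
carry_out(
  commands=[1,0.5,-1,0,0.01,0,0,1,1.5,-2.5,0,0.02,0,0,1,3,-5,0,0.03,0,0,1,4.5,-7.5,0,0.03,0,0,1,6,-10,0,0.03,0,0,1,7.5,-12.5,0,0.03,0,0,1,9,-15,0,0.03,0,0,1,10.5,-17.5,0,0.03,0,0,1,12,-20,0,0.03,0,0,1,13.5,-22.5,0,0.03,0,0,1,15,-25,0,0.03,0,0,1,16.5,-27,0,0.03,0,0],
)

```text
time_s: 21.6
ee_pos: [0.5613, -0.2445, 0.3479]
eef_rot: [-2.376, -0.027, 0.026]
force: [0.3, 0.0, -6.3]
grip_width: 0.0129
```

```bash
python3 tote.py
```

```text
{'qpos': array([-0.708,  0.654,  0.859,  0.65 ,  2.084, -0.551]), 'ee_pos': array([ 0.561, -0.245,  0.348]), 'eef_rot': array([-2.376, -0.027,  0.026]), 'force': array([ 0.326,  0.022, -6.348]), 'moment': array([-1.17 ,  0.04 , -0.046]), 'grip_width': np.float64(0.013)}
grasp [ 0.56131741 -0.25755113  0.36148877]
scene bar 343 rel [0.005 0.    0.   ] [[-0.002, -0.071, -0.005], [0.011, 0.073, 0.005]] [-0.028  1.    -0.006]
scene amber 181 rel [ 0.006  0.037 -0.061] [[-0.008, -0.061, -0.091], [0.017, 0.071, 0.003]] [ 0.001  0.787 -0.617]
scene black 84 rel [-0.008  0.065 -0.068] [[-0.018, 0.056, -0.078], [0.002, 0.071, -0.058]] [ 0.711 -0.053 -0.701]
side bar 98 rel [ 0.001 -0.003  0.001] [[-0.005, -0.078, -0.004], [0.007, 0.047, 0.004]] [-0.067  0.997 -0.027]
side amber 12 rel [ 0.004 -0.025  0.001] [[-0.006, -0.08, -0.004], [0.008, 0.051, 0.004]] [-0.063  0.998 -0.019]
wrist bar 4837 rel [-0.    -0.     0.001] [[-0.008, -0.061, -0.003], [0.007, 0.071, 0.004]] [-0.033  0.999 -0.014]
wrist black 866 rel [-0.021  0.058 -0.063] [[-0.033, 0.047, -0.074], [-0.011, 0.071, -0.055]] [0.    0.744 0.668]
wrist white 20 rel [-0.001  0.056 -0.099] [[-0.027, 0.044, -0.141], [0.03, 0.074, -0.07]] [-0.495 -0.344  0.798]
```

Request:
carry_out(
  commands=[1,0,0,-1,0,0,0,1,0,0,-3,0,0,0,1,0,0,-5.5,0,0,0,1,0,0,-8,0,0,0,1,0,0,-10.5,0,0,0,1,0,0,-13,0,0,0,1,0,0,-15.5,0,0,0,1,0,0,-17.5,0,0,0,1,0,0,-19,0,0,0,1,0,0,-20,0,0,0,1,0,0,-20.6,0,0,0,1,0,0,-20.6,0,0,0],
)

```text
time_s: 22.75
ee_pos: [0.5637, -0.2438, 0.147]
eef_rot: [-2.376, -0.037, 0.027]
force: [2.7, 0.4, 29.5]
grip_width: 0.0128
```

Request:
carry_out(
  commands=[1,0,0,-0.2,0,0,0,1,0,0,-0.4,0,0,0,1,0,0,-0.6,0,0,0,1,0,0,-0.6,0,0,0],
  force=15,
)

```text
time_s: 23.08
ee_pos: [0.5649, -0.2441, 0.1434]
eef_rot: [-2.377, -0.042, 0.027]
force: [5.2, -3.6, 13.8]
grip_width: 0.0138
```

Request:
carry_out(
  commands=[0.3,0,0,0,0,0,0,0.3,0,0,0,0,0,0,0.3,0,0,0,0,0,0,0.3,0,0,0,0,0,0,0.3,0,-0.7,0.7,0,0,0,0.3,0,-2,2.1,0,0,0,0.3,0,-4,4.2,0,0,0,0.3,0,-6.5,6.8,0,0,0,0.3,0,-9,9.4,0,0,0,0.3,0,-11,12,0,0,0,0.3,0,-11,12,0,0,0],
)

```text
time_s: 24.0
ee_pos: [0.5642, -0.3582, 0.2689]
eef_rot: [-2.383, -0.047, 0.024]
force: [0.2, -0.1, 1.0]
grip_width: 0.033
```

```bash
cat > bench.py <<'E'
from h import *
import sys
o=ctrl.get_obs();print({k:np.round(o[k],3) for k in ['qpos','ee_pos','eef_rot','force','grip_width']})
for c in sys.argv[1:]:
    im,W=cloud(c);hsv=cv2.cvtColor(im,cv2.COLOR_BGR2HSV)
    cv2.imwrite(f'pics/l{c}.png',im);np.save(f'l{c}.npy',W)
    near=(W[...,0]>.47)&(W[...,0]<.69)&(W[...,1]<-.14)&(W[...,1]>-.40)
    red=((hsv[...,0]<6)|(hsv[...,0]>172))&(hsv[...,1]>150)&near&(W[...,2]>.12)&(W[...,2]<.18)
    for n,m in (('bar',red),('black',near&(hsv[...,2]<50)&(W[...,2]<.135)&(W[...,2]>.02)),('amber',near&(hsv[...,0]>4)&(hsv[...,0]<12)&(hsv[...,1]>200)&(W[...,2]<.13)&(W[...,2]>.015))):
        t=W[m]
        if len(t)>8: print(c,n,len(t),t.mean(0).round(3),np.percentile(t,[2,98],axis=0).round(3).tolist(),cv2.fitLine(t.astype(np.float32),cv2.DIST_HUBER,0,.01,.01).ravel()[:3].round(3))
    z=W[...,2];wood=near&(hsv[...,0]>14)&(hsv[...,0]<30)
    t=W[wood&(z>.064)&(z<.076)];print('rim',len(t),cv2.minAreaRect(t[:,:2].astype(np.float32)))
E
python3 bench.py scene side wrist
```

```text
{'qpos': array([-0.819,  0.895,  0.632,  0.602,  2.12 , -0.675]), 'ee_pos': array([ 0.564, -0.358,  0.269]), 'eef_rot': array([-2.383, -0.047,  0.024]), 'force': array([ 0.183, -0.104,  0.996]), 'grip_width': np.float64(0.033)}
scene bar 464 [ 0.6   -0.265  0.15 ] [[0.593, -0.339, 0.144], [0.606, -0.186, 0.154]] [-0.013  1.    -0.004]
scene black 41 [ 0.564 -0.193  0.089] [[0.557, -0.203, 0.077], [0.572, -0.186, 0.101]] [-0.529 -0.254  0.81 ]
scene amber 11 [ 0.579 -0.211  0.065] [[0.566, -0.24, 0.031], [0.598, -0.194, 0.084]] [-0.408  0.628  0.662]
rim 768 ((0.597322404384613, -0.2627411484718323), (0.12454691529273987, 0.17937172949314117), 0.18896912038326263)
side bar 135 [ 0.594 -0.267  0.153] [[0.588, -0.337, 0.149], [0.6, -0.204, 0.156]] [-0.014  1.     0.003]
rim 539 ((0.5952853560447693, -0.2587120831012726), (0.12060977518558502, 0.1870216578245163), 0.8692811131477356)
wrist bar 1295 [ 0.594 -0.258  0.151] [[0.588, -0.337, 0.147], [0.6, -0.184, 0.154]] [0.005 1.    0.007]
wrist black 472 [ 0.552 -0.196  0.093] [[0.538, -0.208, 0.08], [0.567, -0.179, 0.104]] [-0.486  0.521  0.701]
rim 1823 ((0.5951782464981079, -0.2627202272415161), (0.12050195038318634, 0.17928913235664368), 1.2183091640472412)
```

```bash
python3 - <<'E'
from h import *
R=Rt(.01,0)@Ro.from_rotvec([0,0,-np.pi/2]).as_matrix()
print(delta([.575,-.28,.33],R))
E
```

```text
(array([1.04, 7.42, 4.84]), array([-0.766,  0.025, -0.031]), array([ 0.575, -0.28 ,  0.311]))
```

Request:
carry_out(
  commands=[1,0,0,4.8,-0.766,0.025,-0.031,1,0,2,4.8,-0.766,0.025,-0.031,1,1,5,4.8,-0.766,0.025,-0.031,1,1,7.4,4.8,-0.766,0.025,-0.031,1,1,7.4,4.8,-0.766,0.025,-0.031,1,1,7.4,4.8,-0.766,0.025,-0.031,1,1,7.4,4.8,-0.766,0.025,-0.031,1,1,7.4,4.8,-0.766,0.025,-0.031],
)

```text
time_s: 24.82
ee_pos: [0.5746, -0.278, 0.3107]
eef_rot: [-3.141, 0.001, 0.013]
force: [-0.4, 0.5, 0.4]
grip_width: 0.0007
```

```bash
python3 bench.py wrist scene; python3 - <<'E'
import cv2,numpy as np
a=cv2.imread('pics/lwrist.png');b=cv2.imread('pics/lscene.png')
W=np.load('lwrist.npy');i=np.argwhere((abs(W[...,0]-.595)<.09)&(abs(W[...,1]+.262)<.11)&(W[...,2]>.01)&(W[...,2]<.17))
r0,c0=i.min(0);r1,c1=i.max(0);print(r0,r1,c0,c1)
A=cv2.resize(a[r0:r1,c0:c1],None,fx=2.2,fy=2.2)
V=np.load('lscene.npy');i=np.argwhere((abs(V[...,0]-.595)<.08)&(abs(V[...,1]+.262)<.1)&(V[...,2]>.01)&(V[...,2]<.17))
s0,d0=i.min(0);s1,d1=i.max(0);print(s0,s1,d0,d1)
B=cv2.resize(b[s0:s1,d0:d1],None,fx=3,fy=3)
A=A[:600,:440];B=B[:600,:360];C=np.zeros((max(len(A),len(B)),A.shape[1]+B.shape[1],3),np.uint8);C[:len(A),:A.shape[1]]=A;C[:len(B),A.shape[1]:]=B
cv2.imwrite('pics/v12.png',C);print(C.shape)
E
```

```text
{'qpos': array([-0.508,  0.461,  1.063,  0.   ,  1.619, -0.521]), 'ee_pos': array([ 0.575, -0.278,  0.311]), 'eef_rot': array([-3.141e+00,  1.000e-03,  1.300e-02]), 'force': array([-0.421,  0.462,  0.45 ]), 'grip_width': np.float64(0.001)}
wrist bar 1615 [ 0.595 -0.255  0.152] [[0.589, -0.334, 0.148], [0.601, -0.185, 0.155]] [-0.018  1.     0.003]
wrist black 578 [ 0.553 -0.192  0.095] [[0.538, -0.208, 0.084], [0.568, -0.173, 0.105]] [-0.584  0.76   0.286]
rim 1849 ((0.5957084894180298, -0.26425081491470337), (0.1200355589389801, 0.17821021378040314), 0.8442128896713257)
scene bar 459 [ 0.6   -0.266  0.15 ] [[0.594, -0.339, 0.143], [0.605, -0.186, 0.154]] [-0.01   1.    -0.002]
scene amber 12 [ 0.577 -0.21   0.065] [[0.564, -0.239, 0.032], [0.598, -0.194, 0.082]] [-0.439  0.618  0.652]
rim 776 ((0.5966224074363708, -0.2637098729610443), (0.12749384343624115, 0.17980770766735077), 1.3394826650619507)
95 261 246 341
223 322 113 215
(365, 515, 3)
```

View pics/v12.png

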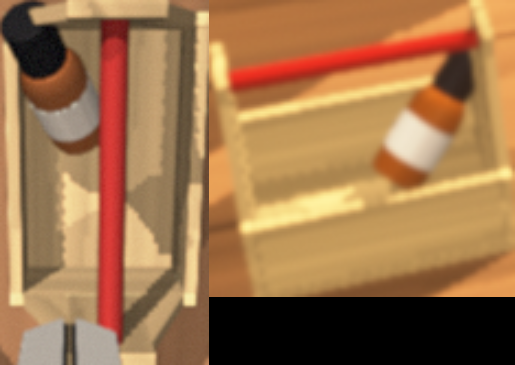

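```bash
python3 - <<'E'
import cv2,numpy as np
a=cv2.imread('pics/lwrist.png');W=np.load('lwrist.npy')
hsv=cv2.cvtColor(a,cv2.COLOR_BGR2HSV)
near=(W[...,0]>.5)&(W[...,0]<.67)&(W[...,1]<-.16)&(W[...,1]>-.36)&(W[...,2]<.135)&(W[...,2]>.014)
blk=near&(hsv[...,2]<60);
print('blk',blk.sum())
t=W[blk];c=t-[.595,-.263,0]
# top face: print grid of mean z over x_t,y_t bins
for y in range(95,30,-6):
    print(y,[ (int(1000*np.median(c[(abs(c[:,0]*1000-x)<3)&(abs(c[:,1]*1000-y)<3),2])) if ((abs(c[:,0]*1000-x)<3)&(abs(c[:,1]*1000-y)<3)).sum()>1 else 0) for x in range(-66,-5,6)])
am=near&(hsv[...,0]<13)&(hsv[...,1]>190)&(W[...,2]<.13);t=W[am]-[.595,-.263,0];print('amber',len(t),t.mean(0),np.percentile(t,[2,50,98],axis=0).round(3).tolist())
E
```

```text
blk 599
95 [0, 0, 0, 87, 88, 0, 0, 0, 0, 0, 0]
89 [0, 0, 87, 89, 89, 0, 0, 0, 0, 0, 0]
83 [0, 92, 92, 95, 97, 0, 0, 0, 0, 0, 0]
77 [0, 96, 97, 101, 103, 102, 94, 0, 0, 0, 0]
71 [0, 0, 100, 102, 103, 98, 92, 84, 0, 0, 0]
65 [0, 0, 95, 96, 97, 95, 89, 84, 0, 0, 0]
59 [0, 0, 0, 88, 90, 89, 86, 83, 0, 0, 0]
53 [0, 0, 0, 82, 84, 86, 85, 0, 0, 0, 0]
47 [0, 0, 0, 0, 0, 0, 0, 0, 0, 0, 0]
41 [0, 0, 0, 0, 0, 0, 0, 0, 0, 0, 0]
35 [0, 0, 0, 0, 0, 0, 0, 0, 0, 0, 0]
amber 10 [-0.01963172  0.03414558  0.06268372] [[-0.03, 0.008, 0.041], [-0.022, 0.039, 0.074], [-0.005, 0.067, 0.08]]
```

Request:
carry_out(
  commands=[-0.06,-1.5,3,-2,0,0,0,-0.06,-2.8,6,-4,0,0,0,-0.06,-2.8,8.2,-7,0,0,0,-0.06,-2.8,8.2,-11,0,0,0,-0.06,-2.8,8.2,-14.5,0,0,0,-0.06,-2.8,8.2,-17.5,0,0,0,-0.06,-2.8,8.2,-20,0,0,0,-0.06,-2.8,8.2,-21.5,0,0,0,-0.06,-2.8,8.2,-22.8,0,0,0,-0.06,-2.8,8.2,-23.7,0,0,0,-0.06,-2.8,8.2,-23.7,0,0,0],
  force=10,
)

```text
time_s: 25.83
ee_pos: [0.548, -0.1993, 0.0728]
eef_rot: [-3.137, -0.002, 0.007]
force: [6.9, 1.9, 6.5]
grip_width: 0.0499
```

Request:
carry_out(
  commands=[1,0,0,0,0,0,0,1,0,0,0,0,0,0,1,0,0,0,0,0,0,1,0,0,0,0,0,0,1,0,0,0,0,0,0,1,0,0,0,0,0,0],
  force=12,
)

```text
time_s: 26.33
ee_pos: [0.5492, -0.2005, 0.0731]
eef_rot: [-3.135, -0.005, 0.005]
force: [6.3, 1.0, 5.6]
grip_width: 0.0383
```

```bash
python3 bench.py wrist
```

```text
{'qpos': array([-0.416,  0.511,  1.551,  0.009,  1.077, -0.425]), 'ee_pos': array([ 0.549, -0.2  ,  0.073]), 'eef_rot': array([-3.135, -0.005,  0.005]), 'force': array([6.267, 0.985, 5.609]), 'grip_width': np.float64(0.038)}
wrist black 2444 [ 0.541 -0.19   0.1  ] [[0.529, -0.207, 0.086], [0.568, -0.173, 0.133]] [-0.426  0.658 -0.622]
rim 2672 ((0.59065181016922, -0.24437221884727478), (0.11995913088321686, 0.14457398653030396), 3.483530282974243)
```

Request:
carry_out(
  commands=[1,0,0,0,0,0,0,1,0,0,0,0,0,0,1,0,0,0.3,0,0,0,1,0,-0.3,0.6,0,0,0,1,0,-0.6,0.9,0,0,0,1,0,-0.9,1.2,0,0,0,1,0,-0.9,1.2,0,0,0],
  force=20,
)

```text
time_s: 26.97
ee_pos: [0.5487, -0.2105, 0.0849]
eef_rot: [-3.134, -0.004, 0.003]
force: [-0.6, -0.6, -2.7]
grip_width: 0.0297
```

```bash
cat > cap.py <<'E'
from h import *
o=ctrl.get_obs();print({k:np.round(o[k],3) for k in ['ee_pos','eef_rot','force','moment','grip_width']})
for cam in ['wrist','scene']:
    a,W=cloud(cam);hsv=cv2.cvtColor(a,cv2.COLOR_BGR2HSV);z=W[...,2]
    bar=((hsv[...,0]<6)|(hsv[...,0]>172))&(hsv[...,1]>150)&(abs(z-.15)<.025)&(abs(W[...,0]-.595)<.06)&(abs(W[...,1]+.263)<.13)
    t=W[bar];
    if len(t)>20: print(cam,'bar',t.mean(0).round(3),np.percentile(t[:,1],[1,99]).round(3),cv2.fitLine(t.astype(np.float32),cv2.DIST_HUBER,0,.01,.01).ravel()[:3].round(3))
    near=(W[...,0]>.5)&(W[...,0]<.67)&(W[...,1]<-.14)&(W[...,1]>-.36)&(z<.17)&(z>.014)
    for n,m in (('black',near&(hsv[...,2]<60)),('amber',near&(hsv[...,0]>3)&(hsv[...,0]<13)&(hsv[...,1]>190)),('label',near&(hsv[...,1]<60)&(hsv[...,2]>110)&(z<.09))):
        t=W[m]
        if len(t)>5: t=t-[.595,-.263,0];print(cam,n,len(t),'rel tote',t.mean(0).round(3),np.percentile(t,[3,97],axis=0).round(3).tolist())
E
python3 cap.py
```

```text
{'ee_pos': array([ 0.549, -0.21 ,  0.085]), 'eef_rot': array([-3.134e+00, -4.000e-03,  3.000e-03]), 'force': array([-0.556, -0.589, -2.725]), 'moment': array([-0.076,  0.043, -0.029]), 'grip_width': np.float64(0.03)}
wrist bar [ 0.581 -0.192  0.153] [-0.199 -0.186] [0.858 0.427 0.285]
wrist black 2138 rel tote [-0.049  0.06   0.121] [[-0.063, 0.047, 0.097], [-0.031, 0.077, 0.156]]
wrist amber 15 rel tote [-0.039  0.048  0.103] [[-0.062, 0.03, 0.074], [-0.008, 0.073, 0.152]]
wrist label 237 rel tote [-0.037  0.016  0.067] [[-0.052, 0.006, 0.054], [-0.026, 0.027, 0.076]]
scene bar [ 0.594 -0.276  0.15 ] [-0.339 -0.187] [-0.074  0.997 -0.02 ]
scene black 24 rel tote [-0.035  0.071  0.103] [[-0.042, 0.068, 0.096], [-0.03, 0.076, 0.109]]
scene amber 297 rel tote [-0.017  0.008  0.095] [[-0.04, -0.074, 0.033], [0.006, 0.055, 0.153]]
scene label 172 rel tote [-0.025  0.022  0.059] [[-0.038, 0.008, 0.045], [-0.018, 0.037, 0.073]]
```

Request:
carry_out(
  commands=[1,0,-0.3,0.3,0,0,0,1,0,-0.8,0.7,0,-0.02,0,1,0,-1.4,1.0,0,-0.05,0,1,0,-2,1.2,0,-0.08,0,1,0.2,-2.6,1.4,0,-0.11,0,1,0.3,-3.2,1.5,0,-0.14,0,1,0.4,-3.8,1.5,0,-0.175,0,1,0.5,-4.4,1.5,0,-0.175,0,1,0.5,-5,1.5,0,-0.175,0,1,0.5,-5,1.5,0,-0.175,0],
  force=6,
)

```text
time_s: 27.9
ee_pos: [0.5538, -0.2611, 0.1]
eef_rot: [-3.136, -0.179, 0.003]
force: [0.5, -0.9, -1.3]
grip_width: 0.0293
```

```bash
python3 cap.py
```

```text
{'ee_pos': array([ 0.554, -0.261,  0.1  ]), 'eef_rot': array([-3.136e+00, -1.790e-01,  3.000e-03]), 'force': array([ 0.489, -0.908, -1.329]), 'moment': array([-0.04 ,  0.005,  0.031]), 'grip_width': np.float64(0.029)}
wrist bar [ 0.581 -0.218  0.152] [-0.261 -0.182] [-0.118  0.993 -0.007]
wrist black 3375 rel tote [-0.047  0.013  0.132] [[-0.068, -0.001, 0.114], [-0.032, 0.028, 0.167]]
wrist label 95 rel tote [-0.033  0.019  0.062] [[-0.05, 0.014, 0.045], [-0.021, 0.023, 0.078]]
scene bar [ 0.592 -0.265  0.15 ] [-0.339 -0.185] [-0.092  0.996  0.002]
scene black 11 rel tote [-0.03   0.019  0.11 ] [[-0.032, 0.017, 0.101], [-0.027, 0.021, 0.115]]
scene amber 336 rel tote [-0.014  0.     0.103] [[-0.031, -0.071, 0.033], [0.006, 0.072, 0.154]]
scene label 149 rel tote [-0.015 -0.003  0.061] [[-0.024, -0.018, 0.051], [-0.01, 0.014, 0.073]]
```

Request:
carry_out(
  commands=[1,0,0,-0.4,0,0,0,1,0.1,0,-0.8,0,0,0,1,0.2,0,-1.1,0,0,0,1,0.2,0,-1.4,0,0,0,1,0.2,0,-1.6,0,0,0,1,0.2,0,-1.6,0,0,0],
)

```text
time_s: 28.5
ee_pos: [0.5567, -0.2602, 0.0843]
eef_rot: [-3.136, -0.181, 0.004]
force: [0.5, -0.4, 5.0]
grip_width: 0.0291
```

```bash
python3 cap.py
```

```text
{'ee_pos': array([ 0.557, -0.26 ,  0.084]), 'eef_rot': array([-3.136, -0.181,  0.004]), 'force': array([ 0.477, -0.384,  4.977]), 'moment': array([ 0.039, -0.199,  0.011]), 'grip_width': np.float64(0.029)}
wrist bar [ 0.58  -0.214  0.152] [-0.251 -0.183] [-0.094  0.996 -0.014]
wrist black 3508 rel tote [-0.045  0.016  0.12 ] [[-0.065, -0.001, 0.104], [-0.03, 0.031, 0.152]]
wrist amber 10 rel tote [-0.024  0.036  0.107] [[-0.032, 0.013, 0.073], [-0.018, 0.078, 0.147]]
wrist label 86 rel tote [-0.048  0.016  0.072] [[-0.064, 0.007, 0.028], [-0.022, 0.025, 0.09]]
scene bar [ 0.592 -0.265  0.15 ] [-0.34  -0.185] [-0.092  0.996 -0.   ]
scene black 46 rel tote [-0.028  0.021  0.104] [[-0.034, 0.017, 0.089], [-0.025, 0.027, 0.115]]
scene amber 287 rel tote [-0.012  0.001  0.101] [[-0.027, -0.072, 0.025], [0.005, 0.072, 0.153]]
scene label 151 rel tote [-0.014 -0.002  0.05 ] [[-0.024, -0.016, 0.039], [-0.008, 0.014, 0.062]]
```

```bash
python3 - <<'E'
from h import *
def lab(W,a,x,y,r):
    hsv=cv2.cvtColor(a,cv2.COLOR_BGR2HSV);n=(abs(W[...,0]-x)<r)&(abs(W[...,1]-y)<r)&(W[...,2]<.1)&(W[...,2]>.014)
    m=n&(hsv[...,1]<60)&(hsv[...,2]>110);t=W[m];return t.mean(0).round(3),np.percentile(t[:,2],[3,97]).round(3),m
a=cv2.imread('pics/scene0.png');W=np.load('scene0.npy');print(lab(W,a,.478,.12,.04)[:2])
a,W=cloud('scene');p,q,m=lab(W,a,.57,-.263,.05);print(p,q)
v,u=np.nonzero(m)
for r in range(v.min(),v.max()+1): print(r,u[v==r].min(),u[v==r].max(),end='; ')
hsv=cv2.cvtColor(a,cv2.COLOR_BGR2HSV)
v0,v1,u0,u1=v.min()-14,v.max()+14,u.min()-14,u.max()+14
print()
for r in range(v0,v1):
    print(r,''.join('W' if m[r,c] else 'K' if hsv[r,c,2]<60 else 'A' if hsv[r,c,0]<12 and hsv[r,c,1]>185 else '.' for c in range(u0,u1)))
E
```

```text
(array([0.496, 0.113, 0.035]), array([0.025, 0.043]))
[ 0.581 -0.264  0.053] [0.038 0.098]
252 169 169; 253 169 169; 254 169 169; 255 162 169; 256 161 164; Traceback (most recent call last):
  File "<stdin>", line 8, in <module>
    return umr_minimum(a, axis, None, out, keepdims, initial, where)
ValueError: zero-size array to reduction operation minimum which has no identity
```

```bash
cat > asc.py <<'E'
from h import *
a,W=cloud('scene');hsv=cv2.cvtColor(a,cv2.COLOR_BGR2HSV)
i=viewer.camera_info('scene');p=np.array(i['R'])@[.57,-.263,.06]+i['t'];c=int(p[0]/p[2]*i['fx']+i['cx']);r0=int(p[1]/p[2]*i['fy']+i['cy'])
for r in range(r0-38,r0+30):
    print(''.join('W' if hsv[r,k,1]<60 and hsv[r,k,2]>110 else 'K' if hsv[r,k,2]<60 else 'R' if (hsv[r,k,0]<5 or hsv[r,k,0]>172) and hsv[r,k,1]>150 else 'A' if hsv[r,k,0]<12 and hsv[r,k,1]>185 else '.' for k in range(c-30,c+31)))
E
python3 asc.py
```

```text
...........WWWWWWWWWWWWWWWWWWWWWW............................
...........WWWWWWWWWWWWWWWWWWWWW............................A
...........WWWW..WWWW.WWWWWWWWWW.......................AAAAAR
............WW.........WWWWWWWWW.................AAAAAARRRRRR
........................WWWWWWWW.............AAAAARRRRRRRRRRR
........................WWWWWWWW........AAAAARRRRRRRRRRRRRRRR
........................WWWWWWW.....AAAARRRRRRRRRRRRRRRRRRRRR
........................WWWW.......ARRRRRRRRRRRRRRRRRRRRRRAAA
...............................RRRRRRRRRRRRRRRRRRRRRRRAAAA...
...........................RRRRRRRRRRRRRRRRRRRRRRRAAAA.......
.....................AA.RRRRRRRRRRRRRRRRRRRRRRAAAA...........
................AAAARRRRRRRRRRRRRRRRRRRRRRRAAA...............
...........AAAARRRRRRRRRRRRRRRRRRRRRRRRRRR...................
.......AAAARRRRRRRRRRRRRRRRRRRRRRRRRRRRR.....................
...AAARRRRRRRRRRRRRRRRRRRRRRRR...............................
AARRRRRRRRRRRRRRRRRRRRRRRR.......W...KKKKK...................
RRRRRRRRRRRRRRRRRRRRRAA......WWWWWW..KKKKK...................
RRRRRRRRRRRRRRRRRAAA......WWWWWWWWWW.KKKKK....
[... 2415 characters left out ...]
..................
.............................................................
.............................................................
.............................................................
.............................................................
.............................................................
.............................................................
.............................................................
.............................................................
.............................................................
.............................................................
.............................................................
```

Request:
carry_out(
  commands=[1,0,0,0,0,0.06,0,1,0,0,-0.1,0,0.12,0,1,0,0,-0.2,0,0.12,0,1,0,0,-0.2,0,0.12,0,0.2,0,0,-0.2,0,0.12,0,0.2,0,0,-0.2,0,0.12,0,0.2,0,0,-0.2,0,0.12,0,0.2,0,0,-0.2,0,0.12,0],
)

```text
time_s: 29.37
ee_pos: [0.5563, -0.2602, 0.0826]
eef_rot: [-3.136, -0.06, 0.004]
force: [-5.6, 0.3, 7.2]
grip_width: 0.0376
```

```bash
python3 cap.py|cut -c1-250; python3 asc.py | sed -n 12,56p
```

```text
{'ee_pos': array([ 0.556, -0.26 ,  0.083]), 'eef_rot': array([-3.136, -0.06 ,  0.004]), 'force': array([-5.565,  0.328,  7.153]), 'moment': array([0.037, 0.447, 0.033]), 'grip_width': np.float64(0.038)}
wrist bar [ 0.585 -0.212  0.154] [-0.246 -0.183] [-0.116  0.993  0.01 ]
wrist black 3906 rel tote [-0.04   0.015  0.121] [[-0.062, -0.001, 0.099], [-0.022, 0.031, 0.152]]
wrist label 110 rel tote [-0.04   0.014  0.076] [[-0.066, 0.011, 0.04], [-0.014, 0.025, 0.09]]
scene bar [ 0.597 -0.266  0.151] [-0.34  -0.185] [-0.085  0.996 -0.001]
scene black 48 rel tote [-0.024  0.022  0.107] [[-0.028, 0.017, 0.092], [-0.021, 0.026, 0.117]]
scene amber 251 rel tote [-0.008  0.001  0.098] [[-0.024, -0.074, 0.024], [0.01, 0.075, 0.155]]
scene label 142 rel tote [-0.014 -0.002  0.051] [[-0.023, -0.016, 0.039], [-0.008, 0.014, 0.062]]
.............WW............RRRRRRRRRRRRRRRRRRAAA.............
.....................RRRRRRRRRRRRRRRRRRRRRRA.................
.............RRRRRRRRRRRRRRRRRRRRRRRRRRRRRR..................
......AAARRRRRRRRRRRRRRRRRRRRRRRRRRRRRRR.....................
.AAAARRRRRRRRRRRRRRRR
[... 1820 characters left out ...]
..................
........................WWWWWWWWWWWWWWWW.....................
........................WWWWWWWWWWWWWWWW.....................
........................WWWWWWWWWWWWWWWW.....................
.........................WWWWWWWWWWWWWWW.....................
..........................WWWWWWWWWWWW.......................
............................WWWWWWWWW........................
.............................................................
.............................................................
..........................AA.................................
...........................AA..A.AA..........................
............................A...AA...........................
```

Request:
carry_out(
  commands=[0.2,-0.3,0,0,0,0,0,0.2,-0.3,0,0.3,0,-0.03,0,0.2,-0.3,0,1.2,0,-0.05,0,0.2,-0.4,0,2.5,0,-0.06,0,0.2,-0.6,0,4,0,-0.06,0,0.2,-1,0,6,0,-0.06,0,0.2,-1.5,0,9,0,-0.06,0,0.2,-3,0,12,0,-0.06,0,0.2,-5,0,14,0,-0.06,0,0.2,-5,0,14,0,-0.06,0],
)

```text
time_s: 30.35
ee_pos: [0.5056, -0.261, 0.2287]
eef_rot: [-3.14, -0.126, 0.004]
force: [0.0, -0.7, 0.8]
grip_width: 0.0376
```

```bash
python3 asc.py | sed -n 12,56p; sed -i 's/\[.595,-.263,0\]/[.595,-.263,0]/' cap.py; python3 cap.py; python3 - <<'E'
from h import *
im,W=cloud('wrist');z=W[...,2]
t=W[(abs(z-.07)<.006)&(abs(W[...,0]-.6)<.09)&(abs(W[...,1]+.263)<.12)];print(cv2.minAreaRect(t[:,:2].astype(np.float32)))
E
```

```text
.............AAAAARRRRRRRRRRRRRRRRRRRRRRRRAAAA...............
.........AAAARRRRRRRRRRRRRRRRRRRRRRRRAAAAA...................
....AAAAARRRRRRRRRRRRRRRRRRRRRRRRAAAA........................
AAAAARRRRRRRRRRRRRRRRRRRRRRRRRRAA............................
RRRRRRRRRRRRRRRRRRRRRRRRRRRRRR...............................
RRRRRRRRRRRRRRRRRRRRRRRRRRRR.................................
RRRRRRRRRRRRRRRAAAARRRRR.....................................
RRRRRRRRRRAAAAA...........K.KK...............................
RRRRRRAAAAA............KKKKKKK...............................
RRRAAA................KKKKKKKKK..............................
AAA..................KKKKKKKKKK..............................
.....................KKKKKKKKKK..............................
.....................KKKKKKKKKKK.............................
.....................KKKKKKKKKKK.............................
.....................KKKKKKKKKKK.............................
......................KKKKKKKKKK.............................
......................KKKKKKKKKKK............................
......................KKKKKKKKKKK.............
[... 1941 characters left out ...]
[-0.336 -0.184] [-0.086  0.996  0.004]
wrist black 816 rel tote [-0.027 -0.003  0.108] [[-0.038, -0.017, 0.086], [-0.014, 0.008, 0.114]]
wrist label 241 rel tote [-0.038  0.004  0.041] [[-0.047, -0.014, 0.026], [-0.021, 0.014, 0.055]]
scene bar [ 0.592 -0.265  0.15 ] [-0.339 -0.185] [-0.09   0.996 -0.001]
scene black 148 rel tote [-0.016 -0.005  0.103] [[-0.027, -0.015, 0.086], [-0.011, 0.005, 0.114]]
scene amber 291 rel tote [-0.009 -0.001  0.11 ] [[-0.02, -0.071, 0.063], [0.005, 0.073, 0.154]]
scene label 97 rel tote [-0.009 -0.008  0.042] [[-0.015, -0.021, 0.032], [-0.005, 0.006, 0.05]]
((0.5869784951210022, -0.2629941999912262), (0.120516836643219, 0.1797281801700592), 5.376807689666748)
```

```bash
python3 - <<'E'
from h import *
R=Rt(.092,0)@Ro.from_rotvec([0,0,-np.pi/2]).as_matrix()
print(delta([.587,-.263,.147],R,.1),delta([.587,-.263,.147],R))
E
```

```text
(array([ 8.06, -0.3 ,  0.62]), array([-0.012,  0.119,  0.088]), array([ 0.587, -0.263,  0.228])) (array([ 8.06, -0.3 , -9.38]), array([-0.012,  0.119,  0.088]), array([ 0.587, -0.263,  0.128]))
```

Request:
carry_out(
  commands=[-0.2,0,0,3,-0.012,0.119,0.088,-0.2,3,-0.1,5,-0.012,0.119,0.088,-0.2,6,-0.2,6,-0.012,0.119,0.088,-0.2,8,-0.3,6,-0.012,0.119,0.088,-0.2,8.1,-0.3,6,-0.012,0.119,0.088,-0.2,8.1,-0.3,6,-0.012,0.119,0.088],
)

```text
time_s: 31.05
ee_pos: [0.5879, -0.2625, 0.2796]
eef_rot: [-3.14, 0.003, 0.093]
force: [-0.2, 0.2, -0.3]
grip_width: 0.056
```

```bash
python3 - <<'E'
from h import *
R=Rt(.092,0)@Ro.from_rotvec([0,0,-np.pi/2]).as_matrix()
im,W=cloud('wrist');hsv=cv2.cvtColor(im,cv2.COLOR_BGR2HSV)
red=((hsv[...,0]<6)|(hsv[...,0]>172))&(hsv[...,1]>150)&(abs(W[...,2]-.15)<.02)&(abs(W[...,0]-.59)<.05)&(abs(W[...,1]+.263)<.12)
t=W[red];print(len(t),cv2.fitLine(t[:,:2].astype(np.float32),cv2.DIST_HUBER,0,.01,.01).ravel(),t[:,1].min(),t[:,1].max(),np.median(t[:,2]))
t=W[(hsv[...,2]<55)&(abs(W[...,2]-.11)<.008)&(abs(W[...,0]-.57)<.05)&(abs(W[...,1]+.263)<.06)];print('captop',len(t),cv2.minEnclosingCircle(t[:,:2].astype(np.float32)) if len(t)>3 else 0)
print(delta([.587,-.263,.147],R))
E
```

```text
1922 [ 0.09687687 -0.99529636  0.58544993 -0.25847876] -0.3448906493574057 -0.18260969172488015 0.1536463836024587
captop 451 ((0.5665169954299927, -0.26833438873291016), 0.014130952768027782)
(array([ -0.02,  -0.03, -15.2 ]), array([-0.001, -0.003, -0.001]), array([ 0.587, -0.263,  0.128]))
```

Request:
carry_out(
  commands=[-0.2,-0.1,0,-3,0,0,0,-0.2,-0.1,0,-6,0,0,0,-0.2,-0.1,0,-9,0,0,0,-0.2,-0.1,0,-12,0,0,0,-0.2,-0.1,0,-14,0,0,0,-0.2,-0.1,0,-15.2,0,0,0,-0.2,-0.1,0,-15.2,0,0,0,1,-0.1,0,-15.2,0,0,0,1,-0.1,0,-15.2,0,0,0,1,-0.1,0,-15.2,0,0,0,1,-0.1,0,-15.2,0,0,0,1,-0.1,0,-15.2,0,0,0],
  force=55,
)

```text
time_s: 32.1
ee_pos: [0.5864, -0.2628, 0.129]
eef_rot: [-3.141, 0.002, 0.093]
force: [0.2, -0.2, 0.5]
grip_width: 0.0266
```

Request:
carry_out(
  commands=[1,0,0,0,0,0,0,1,0,0,0,0,0,0,1,0,0,0,0,0,0,1,0,0,0.3,0,0,0,1,0,0,0.8,0,0,0,1,0,0,1.5,0,0,0,1,0,0,2.5,0,0,0,1,0,0,4,0,0,0,1,0,0,5.5,0,0,0,1,0,0,7,0,0,0,1,0,0,8,0,0,0,1,0,0,8.5,0,0,0],
)

```text
time_s: 33.1
ee_pos: [0.5868, -0.263, 0.2161]
eef_rot: [3.141, -0.0, 0.093]
force: [-0.1, 0.1, -6.7]
grip_width: 0.0127
```

```bash
python3 tote.py
```

```text
{'qpos': array([-0.478,  0.505,  1.213, -0.   ,  1.424, -0.571]), 'ee_pos': array([ 0.587, -0.263,  0.216]), 'eef_rot': array([ 3.141, -0.   ,  0.093]), 'force': array([-0.138,  0.143, -6.666]), 'moment': array([ 0.003, -0.16 ,  0.013]), 'grip_width': np.float64(0.013)}
grasp [ 0.58675529 -0.2630184   0.23494085]
scene bar 423 rel [0.005 0.002 0.001] [[-0.007, -0.076, -0.005], [0.015, 0.077, 0.005]] [-0.098  0.995  0.002]
scene amber 248 rel [-0.001 -0.009 -0.049] [[-0.014, -0.077, -0.087], [0.015, 0.076, 0.005]] [ 0.084 -0.491  0.867]
scene black 103 rel [-0.006 -0.006 -0.05 ] [[-0.01, -0.016, -0.062], [-0.002, 0.004, -0.037]] [ 0.062 -0.096  0.993]
side bar 114 rel [-0.001  0.004  0.005] [[-0.01, -0.07, 0.002], [0.009, 0.058, 0.007]] [-0.113  0.994  0.   ]
side amber 21 rel [-0.001 -0.    -0.003] [[-0.033, -0.079, -0.065], [0.013, 0.063, 0.006]] [-0.128  0.992  0.003]
side black 36 rel [-0.029  0.004 -0.046] [[-0.033, -0.009, -0.062], [-0.022, 0.011, -0.035]] [0.151 0.106 0.983]
wrist bar 5763 rel [-0.002  0.018  0.002] [[-0.012, -0.077, -0.001], [0.01, 0.079, 0.004]] [-0.104  0.995  0.002]
wrist black 599 rel [-0.021  0.004 -0.045] [[-0.033, -0.015, -0.065], [-0.011, 0.009, -0.036]] [-0.119 -0.354  0.928]
wrist white 191 rel [-0.025  0.004 -0.1  ] [[-0.036, -0.086, -0.136], [-0.014, 0.014, -0.037]] [ 0.177 -0.13   0.975]
```

Request:
carry_out(
  commands=[1,0,0,0.5,0,0,0,1,0,0,1.5,0,0,0,1,-0.2,0.3,3,0,0,0,1,-0.6,0.8,4.5,0,0,0,1,-1.2,1.6,6,0,0,-0.005,1,-2,2.6,7.5,0,0,-0.01,1,-3,3.9,9,0,0,-0.015,1,-4.2,5.5,10.2,0,0,-0.02,1,-5.5,7.3,11,0,0,-0.025,1,-6.8,9.2,11.4,0,0,-0.03,1,-8.1,11.2,11.5,0,0,-0.035,1,-9.4,13.2,11.5,0,0,-0.04],
)

```text
time_s: 34.25
ee_pos: [0.4916, -0.13, 0.3297]
eef_rot: [-3.141, 0.001, 0.052]
force: [0.8, -0.9, -5.6]
grip_width: 0.0127
```

Request:
carry_out(
  commands=[1,-1.2,2.1,0,0,0,-0.003,1,-2.4,4.3,0,0,0,-0.006,1,-3.6,6.5,0,0,0,-0.009,1,-4.8,8.7,0,0,0,-0.012,1,-6,10.9,0,0,0,-0.015,1,-7.2,13.1,0,0,0,-0.018,1,-8.4,15.3,0,0,0,-0.018,1,-9.6,17.5,0,0,0,-0.018,1,-10.7,19.7,0,0,0,-0.018,1,-11.7,21.9,0,0,0,-0.018,1,-12.5,24.1,0,0,0,-0.018,1,-13,26.3,0,0,0,-0.018],
)

```text
time_s: 35.25
ee_pos: [0.3606, 0.134, 0.3307]
eef_rot: [-3.141, -0.0, 0.034]
force: [-0.0, -0.4, -6.9]
grip_width: 0.0125
```

Request:
carry_out(
  commands=[1,-0.3,2.2,0,0,0,0,1,-0.5,4.4,0,0,0,0,1,-0.5,6.6,0,0,0,0,1,-0.5,8.8,0,0,0,0,1,-0.5,10.8,0,0,0,0,1,-0.5,12.6,0,0,0,0,1,-0.5,14.1,0,0,0,0,1,-0.5,15.2,0,0,0,0,1,-0.5,15.6,0,0,0,0,1,-0.5,15.6,0,0,0,0],
)

```text
time_s: 36.08
ee_pos: [0.3555, 0.2903, 0.3308]
eef_rot: [-3.141, -0.0, 0.035]
force: [0.0, -0.4, -6.6]
grip_width: 0.0125
```

```bash
python3 tote.py; python3 - <<'E'
from h import *
im,W=cloud('wrist');hsv=cv2.cvtColor(im,cv2.COLOR_BGR2HSV)
red=((hsv[...,0]<6)|(hsv[...,0]>172))&(hsv[...,1]>150)&(W[...,0]>.45)&(W[...,0]<.55)&(abs(W[...,2]-.24)<.03)
q=W[red];print(len(q))
if len(q)>5:
    _,l,c=cv2.kmeans(q.astype(np.float32),2,None,(3,20,1e-4),5,cv2.KMEANS_PP_CENTERS);print(c,np.bincount(l.ravel()))
for s in (0,1):
    m=(W[...,0]>.51)&(W[...,0]<.61)&(abs(W[...,1]-(.257 if s==0 else .328))<.025)&(W[...,2]>.222)&(W[...,2]<.236);p=W[m]
    if len(p)>20: print('prong',s,len(p),cv2.fitLine(p[:,:2].astype(np.float32),cv2.DIST_HUBER,0,.01,.01).ravel().round(4),np.percentile(p[:,2],95))
E
```

```text
{'qpos': array([6.050e-01, 2.400e-02, 1.553e+00, 1.000e-03, 1.564e+00, 5.690e-01]), 'ee_pos': array([0.356, 0.29 , 0.331]), 'eef_rot': array([-3.141, -0.   ,  0.035]), 'force': array([ 4.000e-03, -4.340e-01, -6.555e+00]), 'moment': array([-0.006,  0.009,  0.005]), 'grip_width': np.float64(0.013)}
grasp [0.3555279  0.29027166 0.34959587]
scene bar 213 rel [ 0.007  0.012 -0.   ] [[-0.006, -0.068, -0.004], [0.013, 0.079, 0.005]] [-0.046  0.999  0.022]
scene amber 131 rel [-0.004 -0.01  -0.064] [[-0.02, -0.066, -0.086], [0.009, 0.077, 0.005]] [ 0.172 -0.268  0.948]
scene black 114 rel [-0.009 -0.01  -0.046] [[-0.02, -0.019, -0.062], [-0.002, 0.002, -0.034]] [-0.156  0.137  0.978]
scene white 23 rel [ 0.073  0.027 -0.14 ] [[0.056, -0.068, -0.15], [0.14, 0.073, -0.104]] [-0.07   0.998 -0.002]
side bar 620 rel [ 0.019  0.009 -0.012] [[-0.009, -0.071, -0.106], [0.14, 0.067, 0.007]] [-0.018  1.     0.007]
side amber 38 rel [ 0.024  0.03  -0.015] [[-0.005, -0.082, -0.109], [0.139, 0.072, 0.006]] [ 0.776 -0.011 -0.631]
side black 237 rel [-0.024  0.001 -0.037] [[-0.033, -0.015, -0.049], [-0.015, 0.011, -0.033]] [ 0.043  0.938 -0.345]
wrist bar 6136 rel [ 0.007  0.016 -0.001] [[-0.008, -0.078, -0.102], [0.138, 0.078, 0.007]] [-0.05   0.999 -0.001]
wrist black 1001 rel [-0.023  0.001 -0.039] [[-0.032, -0.015, -0.061], [-0.01, 0.008, -0.033]] [-0.399 -0.564  0.723]
wrist white 182 rel [-0.023  0.006 -0.103] [[-0.04, -0.086, -0.133], [-0.012, 0.014, -0.034]] [ 0.095 -0.157  0.983]
349
[[0.49123758 0.32682475 0.24776891]
 [0.4935598  0.2582011  0.24773093]] [196 153]
prong 0 1457 [0.998  0.0638 0.573  0.2612] 0.23397446206421812
prong 1 1611 [ 0.9999 -0.0138  0.5677  0.3273] 0.23279871658469337
```

Request:
carry_out(
  commands=[1,0,-0.1,-0.5,0,0,0,1,0,-0.2,-1.5,0,0,0,1,0,-0.2,-3,0,0,0,1,0,-0.2,-4.5,0,0,0,1,0,-0.2,-6,0,0,0,1,0,-0.2,-7,0,0,0,1,0.2,-0.2,-7.6,0,0,0,1,0.8,-0.2,-7.7,0,0,0,1,1.8,-0.2,-7.7,0,0,0,1,3,-0.1,-7.7,0,0,0,1,4.2,-0.1,-7.7,0,0,0,1,5.4,0,-7.7,0,0,0],
)

```text
time_s: 37.28
ee_pos: [0.4114, 0.2892, 0.2545]
eef_rot: [-3.14, -0.002, 0.033]
force: [0.3, -0.4, -7.0]
grip_width: 0.0126
```

Request:
carry_out(
  commands=[1,1.2,0,0,0,0,0,1,2.4,0.1,0,0,0,0,1,3.6,0.1,0,0,0,0,1,4.8,0.2,0,0,0,0,1,6,0.2,0,0,0,0,1,7.2,0.2,0,0,0,0,1,8.4,0.3,0,0,0,0,1,9.4,0.3,0,0,0,0,1,10.2,0.3,0,0,0,0,1,10.8,0.3,0,0,0,0,1,11.1,0.3,0,0,0,0,1,11.1,0.3,0,0,0,0],
)

```text
time_s: 38.28
ee_pos: [0.5229, 0.2921, 0.2543]
eef_rot: [-3.14, -0.002, 0.033]
force: [0.1, -0.2, -6.3]
grip_width: 0.0121
```

```bash
python3 tote.py | grep -v amber; python3 - <<'E'
from h import *
for cam in ('wrist','side','scene'):
    im,W=cloud(cam);hsv=cv2.cvtColor(im,cv2.COLOR_BGR2HSV)
    red=((hsv[...,0]<6)|(hsv[...,0]>172))&(hsv[...,1]>150)&(W[...,0]>.475)&(W[...,0]<.508)&(abs(W[...,2]-.245)<.012)
    q=W[red];print(cam,len(q))
    if len(q)>5:
        _,l,c=cv2.kmeans(q.astype(np.float32),2,None,(3,20,1e-4),5,cv2.KMEANS_PP_CENTERS);print(c,np.bincount(l.ravel()))
E
```

```text
{'qpos': array([0.448, 0.38 , 1.302, 0.   , 1.458, 0.415]), 'ee_pos': array([0.523, 0.292, 0.254]), 'eef_rot': array([-3.14e+00, -2.00e-03,  3.30e-02]), 'force': array([ 0.133, -0.218, -6.326]), 'moment': array([-0.089, -0.106,  0.01 ]), 'grip_width': np.float64(0.012)}
grasp [0.52291214 0.29208627 0.27308489]
scene bar 223 rel [0.005 0.005 0.001] [[-0.007, -0.066, -0.008], [0.011, 0.078, 0.006]] [-0.025  1.     0.017]
scene black 78 rel [-0.007 -0.011 -0.047] [[-0.013, -0.019, -0.059], [-0.002, -0.001, -0.036]] [-0.125 -0.364  0.923]
scene white 218 rel [ 0.04  -0.019 -0.043] [[-0.054, -0.046, -0.079], [0.096, 0.079, -0.034]] [ 0.998 -0.065 -0.009]
side bar 491 rel [-0.009  0.022 -0.003] [[-0.034, -0.037, -0.031], [0.005, 0.069, 0.007]] [-0.081  0.997  0.011]
side black 38 rel [-0.015  0.008 -0.049] [[-0.035, -0.001, -0.06], [-0.009, 0.012, -0.036]] [ 0.204 -0.211  0.956]
side white 400 rel [ 0.045  0.004 -0.056] [[-0.037, -0.034, -0.114], [0.089, 0.044, -0.034]] [ 0.844 -0.201  0.498]
wrist bar 6148 rel [-0.003  0.018  0.003] [[-0.031, -0.077, -0.026], [0.006, 0.079, 0.007]] [-0.052  0.999  0.007]
wrist black 987 rel [ 0.003  0.004 -0.058] [[-0.033, -0.009, -0.176], [0.093, 0.01, -0.033]] [ 0.791 -0.053 -0.61 ]
wrist white 3581 rel [ 0.065  0.006 -0.041] [[-0.023, -0.041, -0.093], [0.091, 0.051, -0.033]] [0.126 0.989 0.083]
wrist 343
[[0.49350366 0.32745552 0.24852908]
 [0.49193996 0.26049793 0.24622676]] [306  37]
side 102
[[0.4920772  0.33060873 0.24707021]
 [0.49419698 0.26089847 0.2472731 ]] [58 44]
scene 6
[[0.49758756 0.2528353  0.24467269]
 [0.50095516 0.25464696 0.24683729]] [2 4]
```

Request:
carry_out(
  commands=[1,0,0,-0.4,0,0,0,1,0,0,-1,0,0,0,1,0,0,-1.7,0,0,0,1,0,0,-2.3,0,0,0,1,0,0,-2.8,0,0,0,1,0,0,-3.1,0,0,0,1,0,0,-3.3,0,0,0,1,0,0,-3.5,0,0,0,1,0,0,-3.5,0,0,0],
)

```text
time_s: 39.33
ee_pos: [0.5222, 0.2924, 0.2201]
eef_rot: [-3.14, -0.002, 0.034]
force: [-1.2, -0.5, -4.9]
grip_width: 0.0123
```

Request:
carry_out(
  commands=[1,0,0,-0.1,0,0,0,1,0,0,-0.2,0,0,0,1,0,0,-0.2,0,0,0],
)

```text
time_s: 39.58
ee_pos: [0.5223, 0.2925, 0.2197]
eef_rot: [-3.139, -0.004, 0.034]
force: [-5.0, -2.1, 7.1]
grip_width: 0.0124
```

Request:
carry_out(
  commands=[1,0,0,0,0,0,0,1,0,0,0.05,0,0,0,1,0,0,0.05,0,0,0],
  force=4,
)

```text
time_s: 39.83
ee_pos: [0.5224, 0.2925, 0.2202]
eef_rot: [-3.139, -0.004, 0.034]
force: [-1.0, -0.6, -3.0]
grip_width: 0.0138
```

Request:
carry_out(
  commands=[0.3,0,0,0,0,0,0,0.3,0,0,0,0,0,0,0.3,0,0,0,0,0,0,0.3,0,0,0,0,0,0,0.3,0,0,0,0,0,0],
)

```text
time_s: 40.25
ee_pos: [0.5224, 0.2926, 0.2204]
eef_rot: [-3.139, -0.004, 0.034]
force: [-0.0, -0.4, 0.1]
grip_width: 0.0328
```

```bash
python3 tote.py | grep -v amber
```

```text
{'qpos': array([4.490e-01, 3.960e-01, 1.358e+00, 1.000e-03, 1.383e+00, 4.150e-01]), 'ee_pos': array([0.522, 0.293, 0.22 ]), 'eef_rot': array([-3.139, -0.004,  0.034]), 'force': array([-0.044, -0.378,  0.136]), 'moment': array([ 0.005, -0.063, -0.001]), 'grip_width': np.float64(0.033)}
grasp [0.5223572  0.29249867 0.23916732]
scene bar 213 rel [0.004 0.002 0.002] [[-0.019, -0.068, -0.004], [0.011, 0.077, 0.006]] [-0.031  0.999  0.01 ]
scene black 25 rel [-0.006 -0.014 -0.055] [[-0.012, -0.019, -0.062], [-0.001, -0.007, -0.046]] [-0.211 -0.43   0.878]
scene white 11 rel [-0.027  0.016 -0.042] [[-0.045, -0.017, -0.067], [-0.016, 0.081, -0.035]] [-0.17   0.985 -0.032]
side bar 622 rel [-0.007  0.009  0.004] [[-0.033, -0.062, -0.002], [0.006, 0.07, 0.011]] [-0.039  0.999 -0.001]
side black 38 rel [-0.01  -0.006 -0.042] [[-0.032, -0.043, -0.071], [0.014, 0.008, -0.034]] [-0.497  0.791  0.358]
side white 74 rel [-0.027  0.012 -0.105] [[-0.033, 0.007, -0.119], [-0.021, 0.016, -0.094]] [0.228 0.216 0.949]
wrist bar 6233 rel [-0.003  0.019  0.004] [[-0.031, -0.077, 0.0], [0.007, 0.079, 0.01]] [-0.048  0.999 -0.006]
wrist black 1192 rel [ 0.009  0.002 -0.049] [[-0.029, -0.015, -0.169], [0.094, 0.014, -0.034]] [ 0.99  -0.074 -0.121]
wrist white 34 rel [ 0.013 -0.012 -0.103] [[-0.046, -0.04, -0.13], [0.116, 0.017, -0.036]] [ 0.926  0.31  -0.216]
```

Hung and stable. Retreat straight up.

Request:
carry_out(
  commands=[0.3,0,0,0.5,0,0,0,0.3,0,0,1.5,0,0,0,0.3,0,0,3,0,0,0,0.3,0,0,5,0,0,0,0.3,0,0,8,0,0,0,0.3,0,0,11,0,0,0,0.3,-2,0,13,0,0,0,0.3,-4,0,13,0,0,0,0.3,-8,0,13,0,0,0,0.3,-12,0,13,0,0,0,0.3,-14,0,13,0,0,0,0.3,-14,0,13,0,0,0],
)

```text
time_s: 41.4
ee_pos: [0.3795, 0.2927, 0.3526]
eef_rot: [-3.137, -0.007, 0.036]
force: [1.2, 0.2, 0.3]
grip_width: 0.0327
```

```bash
python3 - <<'E'
from h import *
o=ctrl.get_obs();print({k:np.round(o[k],3) for k in ['time_s','ee_pos','force']})
for cam in ('scene','side','wrist'):
    a,W=cloud(cam);hsv=cv2.cvtColor(a,cv2.COLOR_BGR2HSV);z=W[...,2]
    near=(abs(W[...,0]-.525)<.1)&(abs(W[...,1]-.293)<.13)&(z>.06)&(z<.27)
    c=np.array([.5225,.2925,.237])
    red=near&((hsv[...,0]<6)|(hsv[...,0]>172))&(hsv[...,1]>150)&(abs(z-.24)<.012)&(abs(W[...,0]-.5225)<.02)
    t=W[red];print(cam,'bar',len(t),(t.mean(0)-c).round(3),cv2.fitLine(t.astype(np.float32),cv2.DIST_HUBER,0,.01,.01).ravel()[:3].round(3),np.percentile(t[:,1]-c[1],[1,99]).round(3))
    t=W[near&(hsv[...,2]<50)&(z>.15)&(z<.215)&(abs(W[...,0]-.51)<.04)&(abs(W[...,1]-.29)<.04)]
    if len(t)>5:print(' cap',len(t),(t.mean(0)-c).round(3),(np.percentile(t,[2,98],axis=0)-c).round(3).tolist())
    # rims: wall tops on -x and +x sides
    wood=near&(hsv[...,0]>14)&(hsv[...,0]<30)&(abs(z-.161)<.02)
    R=Ro.from_euler('z',-.034).as_matrix();p=(W-c)@R.T
    for n,x in (('-x',-.056),('+x',.056)):
        m=wood&(abs(p[...,0]-x)<.012)&(abs(p[...,1])<.07);q=p[m]
        if len(q)>5:print('  rim',n,len(q),'top z',np.percentile(q[:,2],[50,90,97]).round(4),'x',q[:,0].min().round(3),q[:,0].max().round(3))
E
```

```text
{'time_s': np.float64(41.4), 'ee_pos': array([0.38 , 0.293, 0.353]), 'force': array([1.23 , 0.202, 0.341])}
scene bar 245 [0.005 0.005 0.004] [-0.03   1.    -0.002] [-0.068  0.079]
 cap 21 [-0.006 -0.014 -0.053] [[-0.01, -0.018, -0.059], [0.0, -0.009, -0.048]]
  rim -x 154 top z [-0.0838 -0.079  -0.0776] x -0.056 -0.044
  rim +x 353 top z [-0.0817 -0.0734 -0.072 ] x 0.054 0.068
side bar 574 [-0.002  0.002  0.006] [-0.036  0.999 -0.001] [-0.079  0.071]
 cap 91 [-0.018  0.002 -0.045] [[-0.033, -0.013, -0.062], [-0.007, 0.011, -0.032]]
  rim -x 346 top z [-0.0788 -0.0772 -0.0765] x -0.057 -0.049
  rim +x 425 top z [-0.0739 -0.0716 -0.0709] x 0.054 0.063
wrist bar 2417 [-0.002  0.005  0.005] [-0.029  1.     0.002] [-0.08   0.079]
 cap 685 [-0.021 -0.003 -0.038] [[-0.032, -0.016, -0.06], [-0.007, 0.009, -0.033]]
  rim -x 992 top z [-0.0792 -0.078  -0.0775] x -0.056 -0.048
  rim +x 1362 top z [-0.0755 -0.0727 -0.0721] x 0.055 0.065
```

Request:
carry_out(
  commands=[0.3,0,0,0,0,0,0,0.3,0,0,0,0,0,0,0.3,0,0,0,0,0,0,0.3,0,0,0,0,0,0,0.3,0,0,0,0,0,0,0.3,0,0,0,0,0,0,0.3,0,0,0,0,0,0,0.3,0,0,0,0,0,0],
)

```text
time_s: 42.22
ee_pos: [0.3828, 0.2926, 0.3511]
eef_rot: [-3.139, -0.005, 0.034]
force: [-1.0, 0.3, 0.0]
grip_width: 0.0326
```

```bash
python3 - <<'E'
from h import *
R=Ro.from_euler('z',-.034).as_matrix();c=np.array([.5225,.2925,.237])
a,W=cloud('wrist');hsv=cv2.cvtColor(a,cv2.COLOR_BGR2HSV);p=(W-c)@R.T
for x in(-.056,.056):
    m=(hsv[...,0]>14)&(hsv[...,0]<30)&(abs(p[...,2]+.076)<.02)&(abs(p[...,0]-x)<.012)&(abs(p[...,1])<.07);print(x,np.percentile(p[m][:,2],[50,90,97]).round(4))
for cam in ('scene','side'):
    a,W=cloud(cam)
    for n in ['tin','mug','gouge','carving']:
        for r in nets.silhouettes(cam,n)[:1]:
            q=W[r['region']];q=q[~np.isnan(q[:,0])];print(cam,n,np.round(np.percentile(q,3,axis=0),3),np.round(np.percentile(q,97,axis=0),3))
ticket.hand_in()
E
```

```text
-0.056 [-0.0785 -0.0773 -0.0769]
0.056 [-0.0752 -0.0719 -0.0713]
scene tin [ 0.46  -0.079  0.003] [ 0.523 -0.016  0.042]
scene mug [0.746 0.103 0.005] [0.831 0.182 0.161]
scene gouge [0.274 0.132 0.011] [0.401 0.256 0.025]
scene carving [ 0.752 -0.119  0.008] [0.831 0.031 0.14 ]
side tin [ 0.455 -0.072  0.003] [ 0.516 -0.009  0.043]
side mug [0.742 0.109 0.006] [0.829 0.188 0.16 ]
side gouge [0.257 0.142 0.009] [0.395 0.27  0.026]
side carving [ 0.724 -0.108  0.008] [0.81  0.045 0.142]
the job is handed in; nothing more can be done
```

The tote is hanging on the double hook with the handle across both prongs, and the small oil bottle is in its tray. I handed the job in at about 42 s of the 72 s allowed.

- **Upright and bottle:** I tipped the tote onto its base, let go of it, and put the smallest amber bottle in the tray.
- **Collision on the first carry:** The tote was knocked, most likely against a hook tip, and turned about 42° in the grip. The bottle fell over against the tray's end wall. I stood the tote back on the bench, righted the bottle in the tray and released it. I then took the handle again and hung the tote along a wider path. The collision was real contact: about 12 N sideways and 2 N·m at the wrist when last read. I did not measure its peak.
- **Last checks:**
  - The handle bar is level along its length, within about 0.2°, and sits about 30 mm inside the tips.
  - Side to side, the tray hangs about 2.8° off level, steady over a second, because the bottle stands about 20 mm off centre. I left it so rather than disturb the hang.
  - After the gripper backed away, the bottle's cap was at the right height and place for standing upright.
  - The tin, mug, gouge and carving are within a few millimetres (gouge up to 7 mm) of where they started, no more than the measuring scatter.

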